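Lock the bead jars away: find the key, work the clamp lever

TASK

Only one of the three keys in the rack turns the bead safe's lock: find it by trying them without forcing, unlock the safe fully with that key sitting flat and fully home in the lock, and swing its clamp lever fully open. Stand every bead jar from the steel tray upright in the safe, one to a bay, swing the lever fully shut, turn the lock all the way back to locked, and leave all three keys hanging by their collars in the rack again. Leave the bowl, tape holder and spool rack where they are.

Things in the scene. Friction and masses are not known exactly. Their poses are not given: they have to be found in the camera images.
- safe: blue steel bead safe, fixed, base 235 x 246 x 12 mm; origin on the table under the middle bay; x points away from the robot, y along the row of 3 open bays. Bays: floor z 24 mm, walls up to 42, each 60 (x) by 66 (y). Hinge box behind them (x 62 to 110, y +-80, top z 78; hinge lugs to z 98), lock housing 72 mm square in front (centre x -80, y +85, top z 96)
- bay1 (a point): middle of the floor of the first bay, at (0, -70, 24) mm in the safe's frame
- bay2 (a point): middle of the floor of the second bay, at (0, 0, 24) mm in the safe's frame
- bay3 (a point): middle of the floor of the third bay, at (0, 70, 24) mm in the safe's frame
- clamp_lever (a joint): clamp lever angle, rad: 0 shut (flat over the bays), 1.75 fully open (upright, leaning slightly away from the robot, at its stop). Stiff hinge, stays where left; about 3 N at the handle moves it. While locked, the lock's tongue lies over its arm and blocks it; the tongue is clear beyond about 0.9 rad of lock turn
- lever_hinge (a point): a point on the lever's hinge line, at (66, 0, 88) mm in the safe's frame; the hinge line runs along the safe's y axis
- lever_grip (a point): grip point on the lever's red post handle (22 x 22 mm, 77 high, upright when shut), 24 mm below its upper end. Shut, it is 105 mm nearer the robot than the hinge line and 58 mm above it; it swings up and over, away from the robot. Pinched along the safe's y it can pivot between the fingers. A clear plate 58 x 196 mm under the arm covers the bays when shut, 56 mm above their floors
- lock_core (a joint): lock core angle, rad: 0 locked, turning clockwise seen from above to 1.4, fully unlocked; a key has some 0.13 rad of play. Carries a steel tongue 105 mm long pointing along the safe's -y over the lever arm when locked, towards the robot when unlocked. A wrong key turns it only to about 0.2 to 0.7 and is stopped. Light friction, stays where left
- lock_mouth (a point): middle of the keyhole at the lock core's brass top, 106 mm above the table: a round hole 41 mm across with a cross slot 12 mm wide, 56 long, along this point's y (the safe's y when locked; turns with the core). A key drops in from above, either way round, till its collar lies flat; only then do its shoulders in the slot turn the core. It may be captive until turned back near locked
- rack: clear acrylic key rack, 80 x 224 x 62 mm, fixed to the table; origin under its centre, y along its row of three slots (each 58 mm along y by 14 mm), z up
- slot1 (a point): centre of rack slot 1 at its top surface, 62 mm above the table, at y = -70 mm in the rack's frame; it takes one key, hanging by its collar
- slot2 (a point): centre of rack slot 2 at its top surface, 62 mm above the table, at y = 0 mm in the rack's frame; it takes one key, hanging by its collar
- slot3 (a point): centre of rack slot 3 at its top surface, 62 mm above the table, at y = 70 mm in the rack's frame; it takes one key, hanging by its collar
- key_red_grip (a point): centre of the red key's paddle grip, 12 mm thick (x), 34 wide (y), 54 high. Its steel collar (54 mm across, 5 thick) has its underside 32 mm below this point; under it flat steel 6 thick (x): shoulders 52 wide (y), 8 deep, then a blade 34 wide to 53 below the collar, notched at a height that differs by key. Which key fits changes with each start, unseen. 80 g; hangs upright in the rack at first
- key_blue_grip (a point): centre of the blue key's paddle grip, 12 mm thick (x), 34 wide (y), 54 high. Its steel collar (54 mm across, 5 thick) has its underside 32 mm below this point; under it flat steel 6 thick (x): shoulders 52 wide (y), 8 deep, then a blade 34 wide to 53 below the collar, notched at a height that differs by key. Which key fits changes with each start, unseen. 80 g; hangs upright in the rack at first
- key_yellow_grip (a point): centre of the yellow key's paddle grip, 12 mm thick (x), 34 wide (y), 54 high. Its steel collar (54 mm across, 5 thick) has its underside 32 mm below this point; under it flat steel 6 thick (x): shoulders 52 wide (y), 8 deep, then a blade 34 wide to 53 below the collar, notched at a height that differs by key. Which key fits changes with each start, unseen. 80 g; hangs upright in the rack at first
- jar1_center (a point): centre of a squat closed amber bead jar with a white lid, 44 mm diameter, 50 mm high, about 120 g, z along its axis; stands upright on the steel tray at the start (or is absent)
- jar2_center (a point): centre of a squat closed amber bead jar with a white lid, 44 mm diameter, 50 mm high, about 120 g, z along its axis; stands upright on the steel tray at the start (or is absent)
- jar3_center (a point): centre of a squat closed amber bead jar with a white lid, 44 mm diameter, 50 mm high, about 120 g, z along its axis; stands upright on the steel tray at the start (or is absent)
- tray: flat stainless steel tray, 210 x 200 mm, its surface 5 mm above the table with an 8 mm rim at the very edge; origin under its centre; fixed
- bowl: blue ceramic bowl with coloured vials in it, 130 mm across: bystander, origin under it
- tape_holder: grey silicone tape holder, 60 x 120 x 84 mm: bystander, origin under it
- spool_rack: acrylic rack of three spools, 70 x 200 x 67 mm: bystander, origin under it
- hoop_stand: white plastic hoop stand, base 100 mm square, hoop up to 225 mm high: fixed bystander, origin under it
There are look-alikes about, which are no part of the job. Leave any pink look-alike of the rack alone.

How it is judged:
By the outcome, as a careful person would: the job done as asked, in the order asked, and still so for the second after the job is handed in, with the robot touching nothing.
Of jar1, jar2, jar3 only 2 to 3 are there at a start; the rules pass over those that are not, and their reading is None.
At some moment in a run one of jar1, jar2, jar3 may be knocked a few centimetres aside while the robot is not near it.
It also fails if it takes over 210 s, if anything falls off the work surface, if the arm or the gripper's body presses on something with over 40 N, if the wrist force passes 120 N, or if a joint passes its speed limit or range.

ROBOT

A 6-joint arm with a two-finger parallel gripper is mounted at the origin on the work surface. World frame = base frame: x ahead of the robot, y to its left, z up, the work surface at z = 0. Lengths are in m, angles in rad, forces in N, time in s.
With the tool pointing down it reaches from about 0.375 to 0.9 m from the base axis. Payload 3.1 kg.
Tool frame: the origin (TCP) lies at the centre of the arm's flange, where the gripper is bolted on; the fingertips stand 182 mm ahead of it and the grasp point (between the pads) lies 164 mm ahead of it; z points along the fingers, y is the line along which they close (so a half turn about z gives the same grasp; the last joint's range is limited). The gripper opens to 87 mm and grips with 3 to 60 N. Pads are 19 mm wide; open, the fingers measure 117 mm over their backs; the gripper's body (75 mm by 190 mm) begins 51 mm behind the grasp point.
Start: joints at [0.989, 0.527, 1.433, -0, 1.181, -0.178], TCP at [0.246, 0.575, 0.405] pointing down, gripper open.
Joint ranges: [-3.08, 3.08], [-0.75, 2.2], [0.22, 2.44], [-1.43, 4.57], [0, 2.65], [-2.85, 2.85]. Speed limits (rad/s): [2.79, 2.79, 3.14, 3.14, 3.14, 3.14].

INTERFACE

Orientations are given as a unit quaternion [x, y, z, w].
In Python, from rig import * gives the robot as it stands.
- The arm moves only by the tool move_arm, never from a script. Its argument "commands" is a list that holds one entry, the list of rows, each a list of 6 numbers: the shift along the tool's x, y, z in units of 40 mm (1.0 is 40 mm), then the turn, a rotation vector about the tool's x, y, z in rad. A call has 1 to 12 rows; each row is the pose to reach, as a shift and turn from the pose commanded when the call began, along the tool's axes at that moment; what a row does not reach only later rows make up. A row lasts 1/8 s, in which the tool goes at most 62.5 mm and 10.7 degrees, less where a joint would pass 70% of its speed; a pose out of reach is approached as far as the arm can. A call with a gripper value outside its range is refused whole. "claw" is the closure, from -1 (fully open) to 1 (shut), so that 0 is half open, set as the call begins (left out, the last holds). The fingers move at their own pace and stop on an object; "squeeze" is the grip in N (left out, the last holds). Time passes only in rows, so rows that repeat a pose let the fingers close. It gives the time, the measured TCP pose, the force, the opening and the grip force at its end, in the units of the state.
- get_obs(): the state, without advancing time (a new reading comes with each control period).
- camera(name): name is "scene" or "top"; returns a dict with "pixels" (480x640x3 uint8, blue, green, red), "range_z" (480x640 float32, m along the optical axis (not along the pixel's ray), 0 where there is no reading), "camera_matrix" (3x3 intrinsics, pixels), "extrinsics" (4x4, takes a point from world to camera coordinates). Camera axes: x right, y up, looking along -z (the intrinsics and any distortion apply to the point x, -y, -z); pixel columns grow to the right and rows downward; lengths in m; the calibration is good to about 2 mm. A picture is of the moment at which its call begins.
- hand_in(): hands the job in; it is judged then, once.
The state is a dict: "time": time; "q": joint angles; "joint_velocities": joint speeds; "joint_torque": joint torques, N m; "position": TCP position; "tool_rot": TCP orientation; "ft_force": force on the tool from outside, world axes, zero at the start; "moment": the same for the moment, N m; "grip_width": finger opening in m; "grip_force": force on a finger pad.
Only numpy, scipy, OpenCV 4.12 (cv2) and the standard library are available. Lean on these libraries where they do the work, as an engineer would, in place of code of your own. Each camera call takes 0.05 s, during which the arm holds its last target. There are 200 camera calls.

## Working session

There is one attempt and no reset: what is moved stays moved. The work goes in short steps, Python scripts to look and compute and a tool call to move; the robot and the scene stay as the last step left them, time stands still between calls to the robot, and variables do not carry over. Pictures are saved under pics/ and viewed, at most 14 in all, crops included, and the job is handed in when it is done.

Besides the shell and the picture viewer there is one more tool, called after "Request:" as a command line: name --argument value ..., lists and objects as JSON in quotes. move_arm: Moves the arm, as the interface text tells. Its arguments: {"type":"object","properties":{"commands":{"type":"array","items":{"type":"array","items":{"type":"array","items":{"type":"number"}}}},"claw":{"type":"number"},"squeeze":{"type":"number"}},"required":["commands"]}

```bash
ls; mkdir -p pics; python3 - <<'E'
from rig import *
import cv2,numpy as np
o=get_obs();print({k:np.round(v,3) for k,v in o.items()})
for n in("scene","top"):
    c=camera(n);cv2.imwrite(f"pics/{n}0.png",c["pixels"]);np.savez(f"{n}0.npz",**c)
    print(n,c["camera_matrix"].tolist(),c["extrinsics"].round(3).tolist(),[k for k in c])
E
```

```text
pics
{'time': np.float64(0.0), 'q': array([ 0.989,  0.528,  1.434, -0.   ,  1.181, -0.178]), 'joint_velocities': array([ 0.001, -0.002,  0.001,  0.   , -0.   ,  0.001]), 'joint_torque': array([ -0.   , -44.005, -17.659,   0.063,   0.058,  -0.   ]), 'position': array([0.245, 0.574, 0.404]), 'tool_rot': array([ 0.201,  0.98 , -0.001, -0.   ]), 'ft_force': array([-0.447, -1.299, -0.43 ]), 'moment': array([-0.006, -0.069,  0.005]), 'grip_force': np.float64(0.0), 'grip_width': np.float64(0.087)}
scene [[534.9528181186789, 0.0, 319.2216373799892], [0.0, 534.9528181186789, 245.00635686618165], [0.0, 0.0, 1.0]] [[0.818, 0.575, 0.02, -0.383], [-0.369, 0.498, 0.785, 0.155], [0.441, -0.649, 0.619, -1.836], [0.0, 0.0, 0.0, 1.0]] ['pixels', 'range_z', 'camera_matrix', 'extrinsics']
top [[454.99192491631663, 0.0, 308.09673941077426], [0.0, 454.99192491631663, 242.2195796498415], [0.0, 0.0, 1.0]] [[-0.005, -1.0, 0.007, -0.085], [0.997, -0.004, 0.077, -0.532], [-0.077, 0.007, 0.997, -1.073], [0.0, 0.0, 0.0, 1.0]] ['pixels', 'range_z', 'camera_matrix', 'extrinsics']
```

View pics/scene0.png

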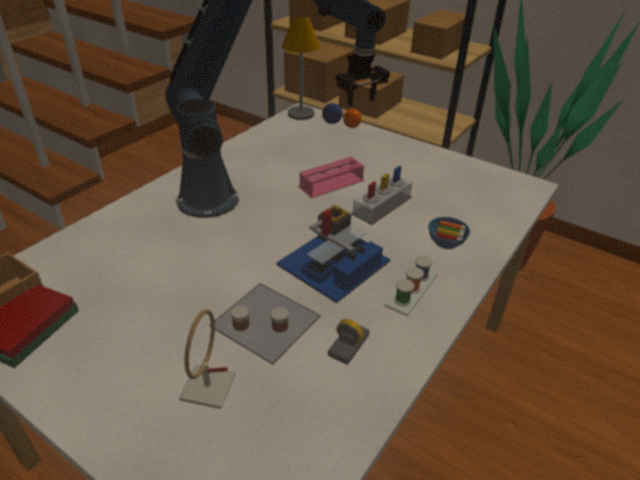

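View pics/top0.png

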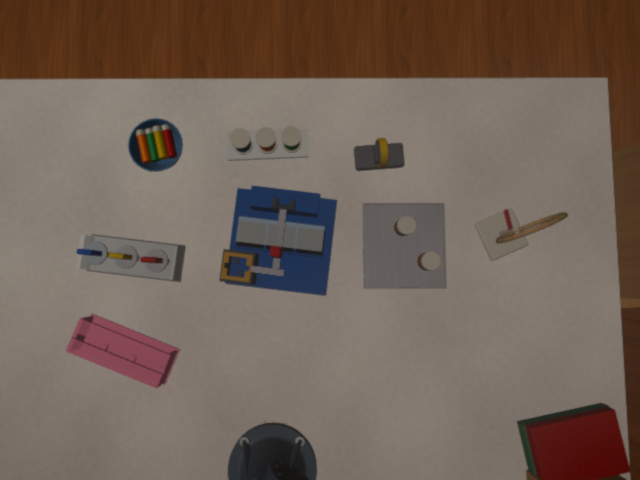

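The scene shows the safe (283,240 in top) with its lock at (238,266). The grey/clear rack with red, yellow and blue keys is at (150,260), (120,257), (90,252), next to the pink look-alike at (123,350). Two jars stand on the tray at (405,226) and (430,261). The rack meant is the clear one that holds the keys; I'll enlarge it to confirm.

```bash
cat > h.py <<'E'
import numpy as np,cv2
from scipy.spatial.transform import Rotation as R
def cloud(c):
    K=c["camera_matrix"];E=c["extrinsics"];z=c["range_z"]
    v,u=np.mgrid[:480,:640]
    P=np.stack([(u-K[0,2])/K[0,0]*z,-(v-K[1,2])/K[1,1]*z,-z],-1)
    return (P-E[:3,3])@E[:3,:3]
def proj(c,p):
    K=c["camera_matrix"];E=c["extrinsics"];q=np.atleast_2d(p)@E[:3,:3].T+E[:3,3]
    return np.stack([K[0,0]*q[:,0]/-q[:,2]+K[0,2],K[1,1]*-q[:,1]/-q[:,2]+K[1,2]],-1)
E
python3 - <<'E'
from h import *
t=dict(np.load("top0.npz"));s=dict(np.load("scene0.npz"))
im=np.clip(t["pixels"].astype(float)*1.5,0,255).astype(np.uint8)[170:310,60:350]
a=cv2.resize(im,(783,378),interpolation=cv2.INTER_CUBIC)
cv2.imwrite("pics/a.png",a)
im=np.clip(s["pixels"].astype(float)*1.8,0,255).astype(np.uint8)[150:310,260:480]
cv2.imwrite("pics/b.png",cv2.resize(im,(792,576),interpolation=cv2.INTER_CUBIC))
W=cloud(t);hsv=cv2.cvtColor(t["pixels"],cv2.COLOR_BGR2HSV);H,S,V=[hsv[...,i].astype(int) for i in range(3)]
print("hist",[ (p,W[p[1],p[0]].round(3).tolist(),hsv[p[1],p[0]].tolist()) for p in [(90,252),(120,257),(150,260),(405,226),(430,261),(238,254),(238,266),(265,271),(276,252),(240,240),(300,260),(320,260),(400,260),(170,270),(125,265),(245,200)]])
Ws=cloud(s);hs=cv2.cvtColor(s["pixels"],cv2.COLOR_BGR2HSV)
print([ (p,Ws[p[1],p[0]].round(3).tolist(),hs[p[1],p[0]].tolist()) for p in [(371,190),(384,183),(397,173),(326,222),(240,318),(280,319)]])
E
```

```text
hist [((90, 252), [0.505, 0.387, 0.12], [111, 171, 79]), ((120, 257), [0.493, 0.322, 0.119], [22, 211, 116]), ((150, 260), [0.487, 0.257, 0.121], [1, 191, 99]), ((405, 226), [0.566, -0.314, 0.054], [16, 41, 118]), ((430, 261), [0.484, -0.371, 0.053], [17, 45, 118]), ((238, 254), [0.5, 0.068, 0.104], [18, 168, 106]), ((238, 266), [0.476, 0.082, 0.011], [110, 142, 79]), ((265, 271), [0.462, 0.009, 0.104], [4, 18, 101]), ((276, 252), [0.5, -0.02, 0.169], [0, 196, 99]), ((240, 240), [0.533, 0.067, 0.082], [15, 16, 94]), ((300, 260), [0.489, -0.068, 0.01], [109, 161, 81]), ((320, 260), [0.489, -0.116, 0.008], [110, 147, 80]), ((400, 260), [0.489, -0.312, 0.001], [4, 18, 98]), ((170, 270), [0.466, 0.232, 0.058], [17, 16, 112]), ((125, 265), [0.478, 0.332, 0.065], [8, 10, 100]), ((245, 200), [0.636, 0.065, 0.014], [108, 156, 80])]
[((371, 190), [0.492, 0.252, 0.099], [6, 183, 60]), ((384, 183), [0.504, 0.317, 0.097], [21, 203, 64]), ((397, 173), [0.515, 0.383, 0.108], [106, 133, 50]), ((326, 222), [0.508, -0.027, 0.14], [4, 146, 56]), ((240, 318), [0.5, -0.389, 0.053], [17, 46, 89]), ((280, 319), [0.583, -0.334, 0.054], [21, 44, 99])]
```

View pics/a.png

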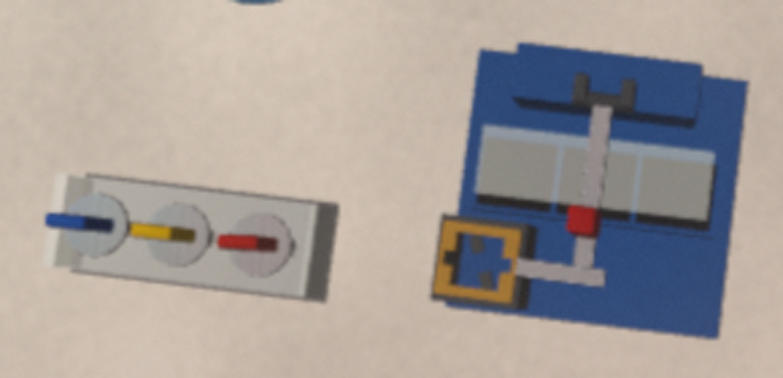

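View pics/b.png

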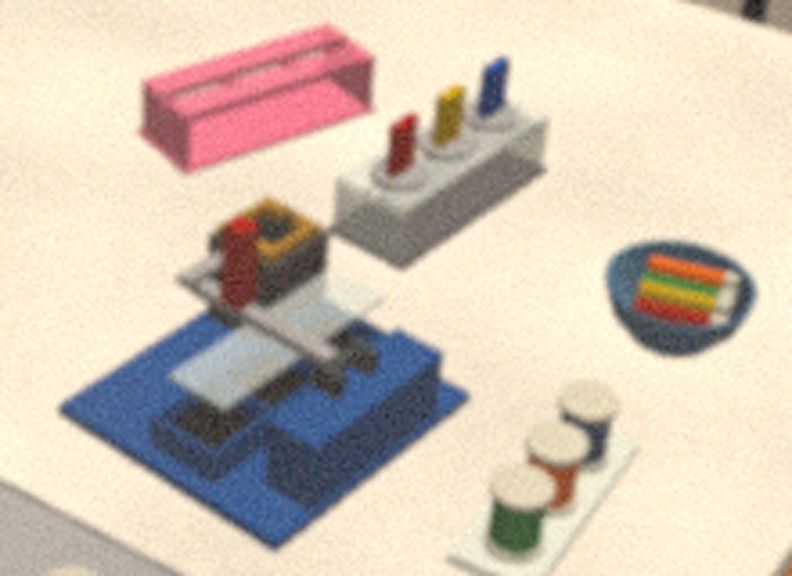

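```bash
cat >> h.py <<'E'
def planepts(c,m,z):
    K=c["camera_matrix"];E=c["extrinsics"];v,u=np.nonzero(m)
    d=np.stack([(u-K[0,2])/K[0,0],-(v-K[1,2])/K[1,1],-np.ones(len(u))],-1)@E[:3,:3]
    C=-E[:3,:3].T@E[:3,3]
    return (C+d*((z-C[2])/d[:,2])[:,None])[:,:2]
def rect(p):
    r=cv2.minAreaRect((p*1000).astype(np.float32));return np.round(r[0],1),np.round(r[1],1),round(r[2],1),len(p)
def masks(c):
    W=cloud(c);h=cv2.cvtColor(c["pixels"],cv2.COLOR_BGR2HSV).astype(int);return W,h[...,0],h[...,1],h[...,2]
E
python3 - <<'E'
from h import *
for n in("top","scene"):
    c=dict(np.load(n+"0.npz"));W,H,S,V=masks(c);X,Y,Z=W[...,0],W[...,1],W[...,2]
    E=c["extrinsics"];print(n,"cam",(-E[:3,:3].T@E[:3,3]).round(3))
    near=(X>.35)&(X<.7)
    br=near&(H>10)&(H<28)&(S>110)&(abs(Y-.08)<.06)&(Z>.09);print("brass",rect(planepts(c,br,.106)),Z[br].mean())
    for k,hl,y0 in(("blue",(100,120),.39),("yel",(18,30),.325),("red",(-1,9),.26)):
        m=near&(H>hl[0])&(H<hl[1])&(S>110)&(abs(Y-y0)<.05)&(Z>.075)
        mt=m&(Z>.110)
        print(k,rect(W[m][:,:2]),"top",rect(planepts(c,mt,.121)),planepts(c,mt,.121).mean(0).round(4),Z[m].max().round(3))
    base=near&(H>98)&(H<120)&(S>90)&(abs(Y)<.2)&(Z<.03);print("base",rect(planepts(c,base,.012)))
    hb=near&(H>98)&(H<120)&(S>90)&(abs(Y)<.2)&(abs(Z-.078)<.012);print("hingebox",rect(planepts(c,hb,.078)))
    gr=near&(H>=0)&(abs(Y)<.2)&(abs(Z-.082)<.006)&(S<60);print("plate",rect(planepts(c,gr,.08)),Z[gr].mean())
    rp=near&((H<9)|(H>172))&(S>120)&(abs(Y+.02)<.05)&(Z>.158);print("handletop",planepts(c,rp,.170).mean(0).round(4),Z[rp].max())
    tr=near&(S<40)&(Y<-.2)&(Y>-.5)&(Z<.02)&(V<(115 if n=="top" else 80))
    rk=near&(S<60)&(Y>.18)&(Y<.48)&(abs(Z-.062)<.009);print("rack",rect(planepts(c,rk,.062)))
    L=(S<90)&(Y<-.2)&(Y>-.5)&(Z>.045)&(Z<.07)&near
    nl,lab,st,ce=cv2.connectedComponentsWithStats(L.astype(np.uint8))
    for i in range(1,nl):
        if st[i,4]>20:
            p=planepts(c,lab==i,.055);print("jar",p.mean(0).round(4),cv2.minEnclosingCircle((p*1000).astype(np.float32)),st[i,4])
E
```

```text
top cam [ 0.448 -0.079  1.111]
brass (array([472.1,  71.2]), array([65. , 60.7]), 82.2, 406) 0.10417765448022896
blue (array([505.5, 398.8]), array([34.4,  9. ]), 84.4, 71) top (array([505.4, 397.8]), array([35.3,  9. ]), 84.6, 66) [0.5056 0.3985] 0.125
yel (array([497.1, 329.9]), array([34.4, 10.8]), 82.8, 104) top (array([496.9, 327.7]), array([37.2, 10.7]), 82.6, 83) [0.4968 0.3284] 0.123
red (array([488.8, 260. ]), array([ 9. , 33.8]), 0.1, 88) top (array([488.8, 258.8]), array([34.9,  8.7]), 89.7, 78) [0.4887 0.2594] 0.124
base (array([535.8, -21.5]), array([242.1, 230.9]), 82.9, 4191)
hingebox (array([548.7, -21. ]), array([160.4, 207.2]), 80.3, 1236)
plate (array([554.8,  -9. ]), array([176.4, 261.6]), 24.6, 2076) 0.08301623400821453
handletop [ 0.5017 -0.0189] 0.17438436759519726
rack (array([579.6, 319.4]), array([226.5, 247.4]), 82.9, 3009)
jar [ 0.568  -0.3178] ((568.0369873046875, -317.51190185546875), 22.665369033813477) 283
jar [ 0.4847 -0.3726] ((484.3963317871094, -372.2349548339844), 22.711355209350586) 287
scene cam [ 1.181 -1.049  1.022]
brass (array([476.7,  64.7]
[... 275 characters left out ...]
.4]), array([16.8, 44. ]), 15.4, 28) [0.504  0.3183] 0.121
red (array([491.4, 257. ]), array([34.1, 13.1]), 85.8, 69) top (array([495. , 248.4]), array([13.5, 39.3]), 4.3, 25) [0.4948 0.2496] 0.121
base (array([538.7, -26.4]), array([244.7, 230.2]), 82.5, 1383)
hingebox (array([631. , -43.2]), array([161. ,  55.5]), 81.5, 572)
plate (array([516.9,  -6.4]), array([201.3, 231.7]), 61.8, 1001) 0.08164320993382632
handletop [ 0.5093 -0.0277] 0.1722855591606177
rack (array([465.4, 317.1]), array([191.6, 230.9]), 3.4, 730)
jar [ 0.4895 -0.3779] ((488.81903076171875, -378.4488220214844), 25.136672973632812) 201
jar [ 0.5727 -0.3236] ((572.2929077148438, -323.99517822265625), 24.343870162963867) 200
```

The clear rack with the three keys is the one meant. The pink one is empty and has no keys. The two cameras disagree by about 5 mm, so I'll check both against the robot base disc, which sits at the known origin.

```bash
python3 - <<'E'
from h import *
from scipy.optimize import least_squares
for n in("top","scene"):
    c=dict(np.load(n+"0.npz"));W,H,S,V=masks(c);X,Y,Z=W[...,0],W[...,1],W[...,2]
    m=(np.hypot(X,Y)<.16)&(V<75)&(Z<.06)
    if n=="top": m&=(V<70)
    m=cv2.morphologyEx(m.astype(np.uint8),cv2.MORPH_OPEN,np.ones((3,3)))>0
    r=np.hypot(X,Y)[m];z=Z[m];print(n,m.sum(),"z by r",[(q,np.median(z[(r>q)&(r<q+.01)]).round(4)) for q in np.arange(.03,.14,.01) if ((r>q)&(r<q+.01)).sum()>5])
    cs,_=cv2.findContours(m.astype(np.uint8),cv2.RETR_EXTERNAL,cv2.CHAIN_APPROX_NONE);k=max(cs,key=len)[:,0]
    k=k[k[:,1]<477]
    for zz in(0.0,.02,.03):
        mm=np.zeros((480,640),bool);mm[k[:,1],k[:,0]]=1
        p=planepts(c,mm,zz)
        if n=="scene": p=p[p@np.array([1.18,-1.05])>-0.02]   # near-side rim
        f=least_squares(lambda a:np.hypot(*(p-a[:2]).T)-a[2],[0,0,.1],loss="soft_l1",f_scale=.002);print(zz,f.x.round(4),len(p),np.abs(f.fun).mean().round(4))
E
```

```text
top 2295 z by r [(np.float64(0.060000000000000005), np.float64(0.0521)), (np.float64(0.07), np.float64(0.0226)), (np.float64(0.08000000000000002), np.float64(0.0119)), (np.float64(0.09000000000000001), np.float64(0.012)), (np.float64(0.1), np.float64(0.0105))]
0.0 [ 0.0174 -0.0005  0.0831] 301 0.0159
0.02 [ 0.0251 -0.0019  0.0817] 301 0.0156
0.03 [ 0.0289 -0.0026  0.0809] 301 0.0155
scene 1205 z by r [(np.float64(0.060000000000000005), np.float64(0.0422)), (np.float64(0.07), np.float64(0.0305)), (np.float64(0.08000000000000002), np.float64(0.0133)), (np.float64(0.09000000000000001), np.float64(0.0106)), (np.float64(0.1), np.float64(0.0088)), (np.float64(0.11000000000000001), np.float64(0.0125))]
0.0 [ 0.0016 -0.0012  0.0982] 89 0.0068
0.02 [ 0.0413 -0.0385  0.0773] 137 0.0148
0.03 [ 0.0483 -0.0424  0.0828] 148 0.0152
```

```bash
python3 - <<'E'
from h import *
from scipy.optimize import least_squares
for n in("top","scene"):
    c=dict(np.load(n+"0.npz"));g=cv2.GaussianBlur(cv2.cvtColor(c["pixels"],cv2.COLOR_BGR2GRAY),(0,0),1).astype(float)
    C=-c["extrinsics"][:3,:3].T@c["extrinsics"][:3,3]
    for zz in(.006,.012):
        P=[]
        for a in np.arange(0,360,2):
            rr=np.arange(.085,.125,.0005);d=np.array([np.cos(np.radians(a)),np.sin(np.radians(a))])
            q=proj(c,np.c_[rr[:,None]*d,np.full(len(rr),zz)])
            if (q<2).any() or (q[:,1]>476).any(): continue
            if n=="scene" and d@(C[:2]/np.hypot(*C[:2]))<-.3: continue
            val=cv2.remap(g.astype(np.float32),q[:,0].astype(np.float32)[None],q[:,1].astype(np.float32)[None],1)[0]
            gr=np.gradient(val);i=gr.argmax()
            if gr[i]>.5: P.append(rr[i]*d)
        P=np.array(P);f=least_squares(lambda a:np.hypot(*(P-a[:2]).T)-a[2],[0,0,.1],loss="soft_l1",f_scale=.001)
        print(n,zz,f.x.round(4),len(P),np.median(abs(f.fun)).round(4))
E
```

```text
top 0.006 [ 0.0028 -0.001   0.1038] 97 0.0005
top 0.012 [ 0.0051 -0.0014  0.1033] 96 0.0005
scene 0.006 [ 0.0065 -0.006   0.1046] 107 0.0011
scene 0.012 [ 0.0132 -0.0119  0.1043] 107 0.0013
```

```bash
cat > go.py <<'E'
# go.py x y z yaw_deg : row (tool axes, units 40 mm) from the measured pose to grasp point x,y,z(mm), fingers closing along yaw
import sys,numpy as np
from rig import get_obs
from scipy.spatial.transform import Rotation as R
o=get_obs();A=R.from_quat(o["tool_rot"]);p=np.array(o["position"])
g=p+A.apply([0,0,.164]);ya=A.apply([0,1,0])
print("t",round(float(o["time"]),2),"grasp mm",(g*1000).round(1),"yaw",np.degrees(np.arctan2(ya[1],ya[0])).round(1),"w",round(o["grip_width"]*1000,1),"gf",round(float(o["grip_force"]),1),"F",np.round(o["ft_force"],1),"M",np.round(o["moment"],2),"q",np.round(o["q"],2))
a=list(map(float,sys.argv[1:]))
for i in range(0,len(a),4):
    x,y,z,w=a[i:i+4];w=np.radians(w)
    T=R.from_matrix(np.array([[-np.sin(w),np.cos(w),0],[np.cos(w),np.sin(w),0],[0,0,-1]]).T)
    T=R.from_matrix(np.column_stack([[-np.sin(w),np.cos(w),0],[np.cos(w),np.sin(w),0],[0,0,-1]]))
    t=np.array([x,y,z])/1000-T.apply([0,0,.164])
    print((A.inv().apply(t-p)/.04).round(3).tolist()+(A.inv()*T).as_rotvec().round(3).tolist())
E
sed -i '/^    T=R.from_matrix(np.array/d' go.py
python3 go.py 488.7 259.2 180 -7
```

```text
t 0.1 grasp mm [245.2 574.2 239.9] yaw 66.9 w 87.5 gf 0.0 F [ 0.2  0.2 -0. ] M [-0.01  0.02 -0.03] q [ 0.99  0.53  1.43  0.    1.18 -0.18]
[-8.692, -4.855, 1.503, -0.002, 0.001, 1.289]
```

Request:
move_arm --commands '[[[-8.692,-4.855,1.5,0,0,1.289],[-8.692,-4.855,1.5,0,0,1.289],[-8.692,-4.855,1.5,0,0,1.289],[-8.692,-4.855,1.5,0,0,1.289],[-8.692,-4.855,1.5,0,0,1.289],[-8.692,-4.855,1.5,0,0,1.289],[-8.692,-4.855,1.5,0,0,1.289],[-8.692,-4.855,1.5,0,0,1.289],[-8.692,-4.855,1.5,0,0,1.289],[-8.692,-4.855,1.5,0,0,1.289]]]' --claw -0.2 --squeeze 20

```text
time: 1.35
position: [0.488, 0.2605, 0.3449]
tool_rot: [0.748, 0.664, -0.0, -0.0]
ft_force: [-0.3, -1.0, -0.1]
grip_width: 0.0523
grip_force: 0.0
```

```bash
python3 go.py 488.7 259.2 96 -7; python3 - <<'E'
from rig import *
from h import *
c=camera("scene");np.savez("s1.npz",**c)
im=np.clip(c["pixels"].astype(float)*1.8,0,255).astype(np.uint8)[60:240,260:480]
cv2.imwrite("pics/c.png",cv2.resize(im,None,fx=3.3,fy=3.3,interpolation=cv2.INTER_CUBIC))
E
```

```text
t 1.35 grasp mm [488.  260.6 180.9] yaw -6.8 w 52.3 gf 0.0 F [-0.3 -1.  -0.1] M [-0.09  0.04  0.02] q [0.29 0.51 1.67 0.   0.96 0.41]
[-0.032, 0.021, 2.121, -0.0, -0.0, 0.003]
```

View pics/c.png

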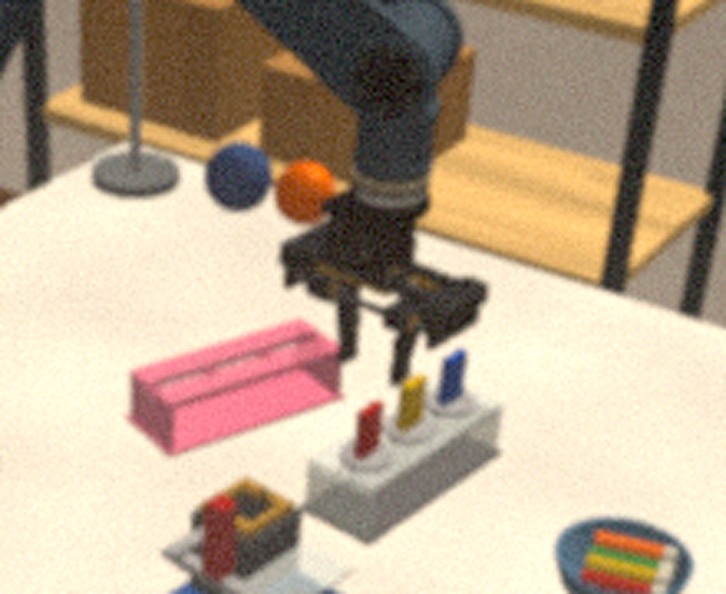

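The gripper hovers above the red key: fingertips at (347,357) and (402,380) in the crop, with the paddle below at (370,407). I'll descend and grasp.

Request:
move_arm --commands '[[[-0.03,0.02,1.0,0,0,0],[-0.03,0.02,1.7,0,0,0],[-0.03,0.02,2.1,0,0,0],[-0.03,0.02,2.1,0,0,0]]]'

```text
time: 1.9
position: [0.4891, 0.2587, 0.26]
tool_rot: [0.749, 0.663, -0.001, -0.0]
ft_force: [-0.1, 0.3, 0.7]
grip_width: 0.052
grip_force: 0.0
```

Request:
move_arm --commands '[[[0,0,0,0,0,0],[0,0,0,0,0,0],[0,0,0,0,0,0],[0,0,0,0,0,0]]]' --claw 1 --squeeze 20

```text
time: 2.4
position: [0.4897, 0.2582, 0.2612]
tool_rot: [0.749, 0.663, 0.0, 0.0]
ft_force: [-0.4, 0.4, -0.1]
grip_width: 0.02
grip_force: 0.0
```

```bash
python3 go.py 488.7 259.2 205 -7.4 472.3 72 215 -7.4
```

```text
t 2.4 grasp mm [489.8 258.3  97.2] yaw -7.0 w 20.0 gf 0.0 F [-0.4  0.4 -0.1] M [-0.06 -0.05 -0.  ] q [ 0.28  0.64  1.73 -0.    0.77  0.41]
[0.022, -0.026, -2.695, 0.001, -0.0, 0.007]
[-4.673, 0.138, -2.946, 0.001, -0.0, 0.007]
```

Request:
move_arm --commands '[[[0,0,0,0,0,0],[0,0,0,0,0,0],[0,0,-0.5,0,0,0],[0,0,-1.5,0,0,0],[0,0,-2.5,0,0,0],[0,0,-3,0,0,0],[0,0,-3,0,0,0]]]'

```text
time: 3.28
position: [0.4899, 0.2584, 0.3822]
tool_rot: [0.749, 0.663, 0.002, 0.001]
ft_force: [0.0, -0.1, -1.7]
grip_width: 0.0121
grip_force: 20.0
```

Request:
move_arm --commands '[[[-4.7,0.14,0.05,0,0,0.007],[-4.7,0.14,0.05,0,0,0.007],[-4.7,0.14,0.05,0,0,0.007],[-4.7,0.14,0.05,0,0,0.007],[-4.7,0.14,0.05,0,0,0.007],[-4.7,0.14,0.05,0,0,0.007]]]'

```text
time: 4.03
position: [0.4722, 0.0722, 0.3782]
tool_rot: [0.751, 0.661, -0.0, -0.0]
ft_force: [-0.1, 0.6, -0.8]
grip_width: 0.012
grip_force: 20.0
```

```bash
python3 go.py 472.3 72 138 -7.4; python3 - <<'E'
from rig import *
from h import *
o=[]
for n in("scene","top"):
    c=camera(n);np.savez(n+"2.npz",**c)
    im=np.clip(c["pixels"].astype(float)*1.8,0,255).astype(np.uint8)
    im=im[130:280,260:420] if n=="scene" else im[180:330,180:340]
    o.append(cv2.resize(im,(400,375),interpolation=cv2.INTER_CUBIC))
cv2.imwrite("pics/d.png",np.hstack(o))
E
```

```text
t 4.03 grasp mm [472.   72.3 214.2] yaw -7.3 w 12.0 gf 20.0 F [-0.1  0.6 -0.8] M [-0.06 -0.01  0.04] q [-0.08  0.37  1.82  0.    0.95  0.04]
[-0.005, 0.006, 1.905, -0.001, -0.0, 0.002]
```

View pics/d.png

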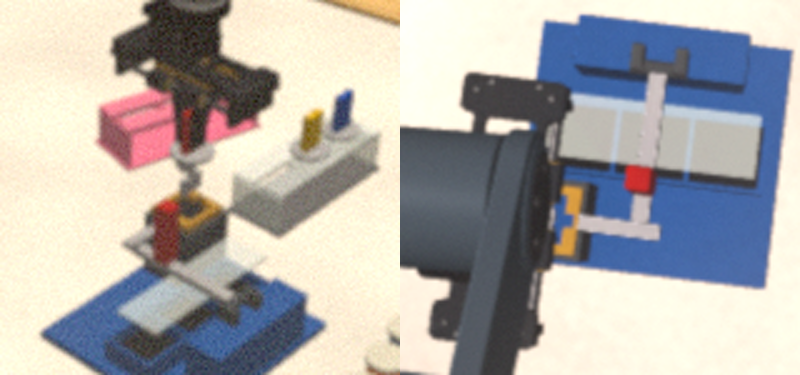

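The key hangs straight above the lock. I'll lower it in stages while watching the force.

Request:
move_arm --commands '[[[0,0,0.5,0,0,0],[0,0,0.8,0,0,0],[0,0,1.0,0,0,0],[0,0,1.2,0,0,0],[0,0,1.2,0,0,0]]]'

```text
time: 4.75
position: [0.4722, 0.071, 0.3303]
tool_rot: [0.751, 0.66, -0.0, -0.0]
ft_force: [-1.1, 0.4, -0.3]
grip_width: 0.0119
grip_force: 20.0
```

```bash
python3 go.py 472.3 72 138 -7.4
```

```text
t 4.75 grasp mm [472.   71.  166.3] yaw -7.4 w 11.9 gf 20.0 F [-1.1  0.4 -0.3] M [-0.09  0.08 -0.02] q [-0.09  0.45  1.87 -0.    0.82  0.04]
[0.025, 0.001, 0.707, -0.001, 0.0, 0.0]
```

Request:
move_arm --commands '[[[0.01,0,0.3,0,0,0],[0.02,0,0.4,0,0,0],[0.02,0,0.47,0,0,0],[0.02,0,0.54,0,0,0],[0.02,0,0.6,0,0,0],[0.02,0,0.64,0,0,0],[0.02,0,0.64,0,0,0]]]'

```text
time: 5.62
position: [0.4728, 0.0705, 0.3074]
tool_rot: [0.751, 0.661, -0.0, 0.002]
ft_force: [-4.6, -8.0, 17.9]
grip_width: 0.012
grip_force: 20.0
```

```bash
python3 go.py 472.3 72 138 -7.4
```

```text
t 5.62 grasp mm [473.3  69.9 143.4] yaw -7.3 w 12.0 gf 20.0 F [-4.6 -8.  17.9] M [-1.06  0.7   0.09] q [-0.09  0.49  1.89 -0.    0.76  0.05]
[0.036, -0.019, 0.136, 0.003, 0.003, 0.002]
```

Request:
move_arm --commands '[[[-0.03,-0.02,-0.06,0,0,0],[-0.05,-0.02,-0.03,0,0,0],[-0.05,-0.02,0,0,0,0],[-0.05,-0.02,0,0,0,0]]]'

```text
time: 6.12
position: [0.472, 0.0695, 0.3065]
tool_rot: [0.751, 0.66, 0.001, 0.001]
ft_force: [-1.4, -2.9, 13.5]
grip_width: 0.0118
grip_force: 20.0
```

```bash
python3 go.py 472.3 72 138 -7.4
```

```text
t 6.12 grasp mm [472.4  69.3 142.5] yaw -7.4 w 11.8 gf 20.0 F [-1.4 -2.9 13.5] M [-0.29  0.35  0.02] q [-0.09  0.49  1.89 -0.    0.76  0.04]
[0.063, -0.0, 0.113, 0.003, 0.001, 0.001]
```

Request:
move_arm --commands '[[[-0.03,-0.01,-0.02,0,0,0],[-0.04,-0.01,0,0,0,0],[-0.04,-0.01,0.02,0,0,0],[-0.04,-0.01,0.02,0,0,0]]]'

```text
time: 6.62
position: [0.4716, 0.0683, 0.3056]
tool_rot: [0.751, 0.66, 0.001, 0.001]
ft_force: [-1.3, -0.7, 11.5]
grip_width: 0.0121
grip_force: 20.0
```

```bash
python3 go.py 472.3 72 138 -7.4; python3 - <<'E'
from rig import *
from h import *
c=camera("scene");np.savez("scene3.npz",**c)
im=np.clip(c["pixels"].astype(float)*1.8,0,255).astype(np.uint8)[170:260,280:380]
cv2.imwrite("pics/e.png",cv2.resize(im,(660,594),interpolation=cv2.INTER_CUBIC))
E
```

```text
t 6.62 grasp mm [472.2  68.3 141.6] yaw -7.4 w 12.1 gf 20.0 F [-1.3 -0.7 11.5] M [ 0.05  0.23 -0.  ] q [-0.09  0.49  1.9   0.    0.75  0.04]
[0.094, 0.006, 0.091, 0.004, -0.0, 0.0]
```

View pics/e.png

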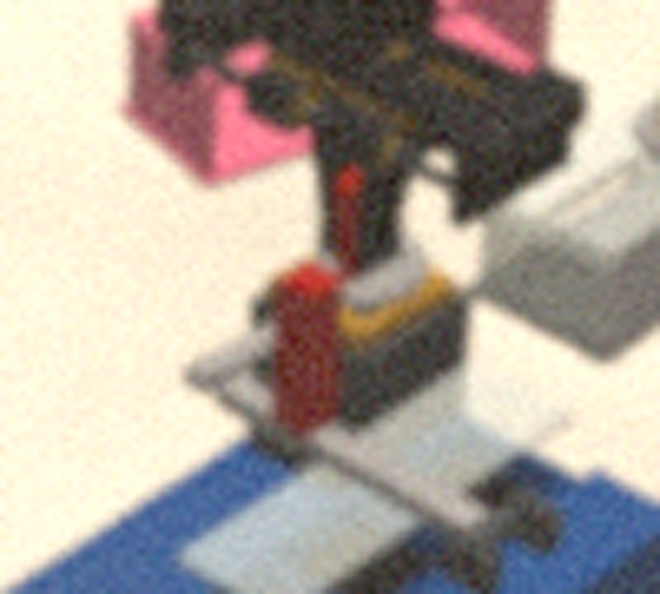

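The collar lies on the brass and side forces are near zero, so the key is home. Next is a gentle turn test.

Request:
move_arm --commands '[[[0,0,-0.02,0,0,0.08],[0,0,-0.02,0,0,0.16],[0,0,-0.02,0,0,0.24],[0,0,-0.02,0,0,0.24]]]'

```text
time: 7.18
position: [0.4709, 0.0684, 0.3059]
tool_rot: [0.825, 0.565, 0.0, 0.0]
ft_force: [-1.9, -0.7, 8.0]
grip_width: 0.0116
grip_force: 20.0
```

```bash
python3 go.py 472.3 72 138 -7.4
```

```text
t 7.17 grasp mm [471.   68.4 141.9] yaw -21.2 w 11.6 gf 20.0 F [-1.9 -0.7  8. ] M [0.06 0.25 0.06] q [-0.09  0.49  1.9   0.    0.75  0.28]
[0.097, 0.001, 0.096, 0.001, -0.0, -0.24]
```

Request:
move_arm --commands '[[[0,0,0,0,0,0.06],[0,0,0,0,0,0.12],[0,0,0,0,0,0.12]]]'

```text
time: 7.55
position: [0.4705, 0.0686, 0.3058]
tool_rot: [0.857, 0.515, -0.0, -0.0]
ft_force: [-2.3, 0.3, 9.6]
grip_width: 0.0116
grip_force: 20.0
```

```bash
python3 go.py
```

```text
t 7.55 grasp mm [470.4  68.6 141.8] yaw -28.0 w 11.6 gf 20.0 F [-2.3  0.3  9.6] M [0.22 0.44 0.02] q [-0.09  0.49  1.9   0.    0.75  0.4 ]
```

Request:
move_arm --commands '[[[0,0,0,0,0,0.06],[0,0,0,0,0,0.12],[0,0,0,0,0,0.12]]]'

```text
time: 7.92
position: [0.4698, 0.069, 0.3057]
tool_rot: [0.887, 0.462, -0.001, -0.001]
ft_force: [-4.0, 2.2, 10.7]
grip_width: 0.012
grip_force: 20.0
```

```bash
python3 go.py
```

```text
t 7.92 grasp mm [469.3  69.2 141.7] yaw -34.9 w 12.0 gf 20.0 F [-4.   2.2 10.7] M [0.59 0.67 0.03] q [-0.09  0.49  1.9   0.    0.76  0.52]
```

Request:
move_arm --commands '[[[0,-0.02,0,0,0,0.06],[0,-0.03,0,0,0,0.12],[0,-0.03,0,0,0,0.12]]]'

```text
time: 8.3
position: [0.4686, 0.0698, 0.3056]
tool_rot: [0.913, 0.408, -0.001, -0.002]
ft_force: [-3.7, 2.3, 10.7]
grip_width: 0.0118
grip_force: 20.0
```

```bash
python3 go.py
```

```text
t 8.3 grasp mm [468.1  70.2 141.6] yaw -41.8 w 11.8 gf 20.0 F [-3.7  2.3 10.7] M [0.75 0.75 0.05] q [-0.09  0.49  1.9   0.    0.75  0.64]
```

Request:
move_arm --commands '[[[0,-0.01,0,0,0,0.06],[0,-0.02,0,0,0,0.12],[0,-0.02,0,0,0,0.12]]]'

```text
time: 8.68
position: [0.4679, 0.0705, 0.3054]
tool_rot: [0.936, 0.353, -0.001, -0.002]
ft_force: [-3.0, 2.3, 8.9]
grip_width: 0.0117
grip_force: 20.0
```

```bash
python3 go.py; python3 - <<'E'
from rig import *
from h import *
from scipy.optimize import least_squares
c=camera("scene");np.savez("scene4.npz",**c)
im=np.clip(c["pixels"].astype(float)*1.8,0,255).astype(np.uint8)[170:260,280:380]
cv2.imwrite("pics/f.png",cv2.resize(im,(660,594),interpolation=cv2.INTER_CUBIC))
# collars in the first top image
c=dict(np.load("top0.npz"));W,H,S,V=masks(c)
g=cv2.cvtColor(c["pixels"],cv2.COLOR_BGR2GRAY)
cv2.imwrite("pics/g.png",cv2.resize(np.clip(c["pixels"][230:285,75:190].astype(float)*1.9-40,0,255).astype(np.uint8),None,fx=6,fy=6,interpolation=cv2.INTER_CUBIC))
E
```

```text
t 8.68 grasp mm [467.3  70.9 141.4] yaw -48.7 w 11.7 gf 20.0 F [-3.   2.3  8.9] M [1.02 0.73 0.14] q [-0.09  0.49  1.9   0.    0.75  0.76]
```

View pics/f.png

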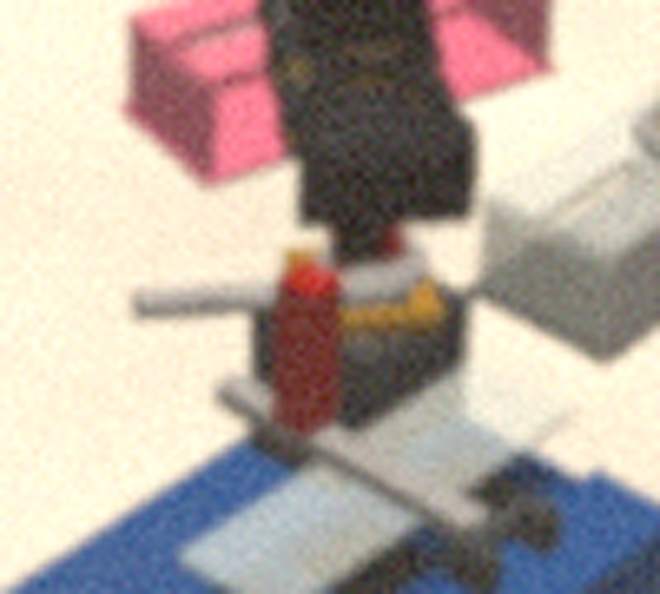

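View pics/g.png

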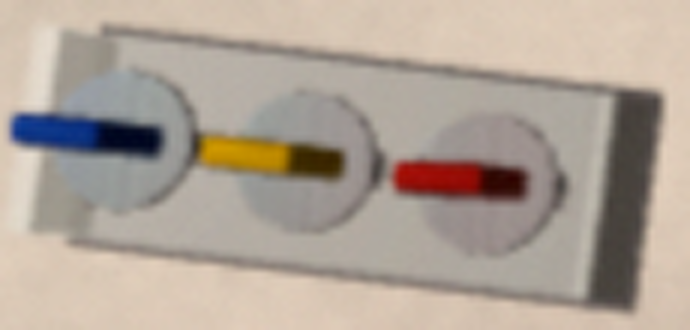

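Request:
move_arm --commands '[[[0,-0.02,-0.01,0,0,0.06],[0,-0.03,-0.01,0,0,0.12],[0,-0.03,-0.01,0,0,0.12]]]'

```text
time: 9.1
position: [0.4672, 0.0716, 0.3055]
tool_rot: [0.955, 0.296, -0.001, -0.002]
ft_force: [-2.2, 4.8, 5.7]
grip_width: 0.0121
grip_force: 20.0
```

```bash
python3 go.py; python3 - <<'E'
from h import *
c=dict(np.load("top0.npz"));K=c["camera_matrix"];E=c["extrinsics"];C=-E[:3,:3].T@E[:3,3]
for n,u,v,z in [("red c",156.8,260.5,.067),("red p",148.2,259.7,.121),("yel c",126.7,256.8,.067),("yel p",115.8,256,.121),("blu c",96.2,253.3,.067),("blu p",84.3,252,.121),("lock",238.1,268.1,.106)]:
    u-=.4;v-=.4
    d=np.array([(u-K[0,2])/K[0,0],-(v-K[1,2])/K[1,1],-1])@E[:3,:3];print(n,((C+d*(z-C[2])/d[2])*1000).round(1))
E
```

```text
t 9.1 grasp mm [466.7  72.1 141.5] yaw -55.6 w 12.1 gf 20.0 F [-2.2  4.8  5.7] M [1.25 0.64 0.21] q [-0.09  0.49  1.9   0.    0.75  0.88]
red c [488.4 260.3  67. ]
red p [488.1 261.4 121. ]
yel c [497.2 329.2  67. ]
yel p [496.5 331.7 121. ]
blu c [505.5 399.1  67. ]
blu p [505.5 400.2 121. ]
lock [469.3  68.5 106. ]
```

Request:
move_arm --commands '[[[0.01,-0.03,0,0,0,0],[0.01,-0.05,0,0,0,0.04],[0.01,-0.05,0,0,0,0.04]]]'

```text
time: 9.48
position: [0.4669, 0.0726, 0.3055]
tool_rot: [0.961, 0.278, -0.001, -0.001]
ft_force: [-2.1, 0.5, 4.6]
grip_width: 0.0116
grip_force: 20.0
```

```bash
python3 go.py
```

```text
t 9.47 grasp mm [466.5  72.7 141.5] yaw -57.7 w 11.6 gf 20.0 F [-2.1  0.5  4.6] M [0.4  0.64 0.26] q [-0.08  0.49  1.9   0.    0.75  0.92]
```

Request:
move_arm --commands '[[[0,-0.01,0,0,0,0.05],[0,-0.02,0,0,0,0.08],[0,-0.02,0,0,0,0.08]]]'

```text
time: 9.85
position: [0.4667, 0.073, 0.3055]
tool_rot: [0.971, 0.239, -0.001, -0.0]
ft_force: [-2.8, -1.3, 5.4]
grip_width: 0.0121
grip_force: 20.0
```

```bash
python3 go.py
```

```text
t 9.85 grasp mm [466.4  73.  141.5] yaw -62.3 w 12.1 gf 20.0 F [-2.8 -1.3  5.4] M [0.25 0.84 0.38] q [-0.08  0.49  1.9  -0.    0.75  1.01]
```

```bash
cat > tongue.py <<'E'
from rig import *
from h import *
import sys
def ang(c,tag):
    W,H,S,V=masks(c);X,Y,Z=W[...,0],W[...,1],W[...,2]
    r=np.hypot(X-.472,Y-.070);a=np.degrees(np.arctan2(Y-.070,X-.472))
    m=(S<70)&(r>.055)&(r<.12)&(Z>.088)&(Z<.116)&(a<0)&(a>-200)&~((Y<-.03)&(X>.48))
    lab=cv2.connectedComponentsWithStats(m.astype(np.uint8));i=1+lab[2][1:,4].argmax() if lab[0]>1 else 0
    p=planepts(c,lab[1]==i,.104);d=p-[.472,.070];aa=np.degrees(np.arctan2(d[:,1],d[:,0]))
    print(tag,"n",len(p),"tongue dir",np.median(aa).round(1),"core turn rad",np.radians(-97.4-np.median(aa)).round(2))
if __name__=="__main__":
    if len(sys.argv)>1:
        for f in sys.argv[1:]: ang(dict(np.load(f)),f)
    for n in("scene","top"):
        c=camera(n);np.savez("last_"+n+".npz",**c);ang(c,n)
E
python3 tongue.py scene0.npz top0.npz scene4.npz
```

```text
scene0.npz n 89 tongue dir -93.3 core turn rad -0.07
top0.npz n 212 tongue dir -95.4 core turn rad -0.03
scene4.npz n 76 tongue dir -130.9 core turn rad 0.58
scene n 73 tongue dir -144.8 core turn rad 0.83
top n 151 tongue dir -149.1 core turn rad 0.9
```

The tongue has passed 0.7 rad, so red is the right key. I'll carry on to fully unlocked.

Request:
move_arm --commands '[[[-0.01,-0.01,0,0,0,0.06],[-0.01,-0.02,0,0,0,0.12],[-0.01,-0.03,0,0,0,0.18],[-0.01,-0.03,0,0,0,0.18]]]' --squeeze 30

```text
time: 10.45
position: [0.4656, 0.0757, 0.3056]
tool_rot: [0.989, 0.149, -0.0, -0.003]
ft_force: [-2.8, 11.0, 5.0]
grip_width: 0.0123
grip_force: 30.0
```

```bash
python3 go.py
```

```text
t 10.45 grasp mm [465.5  76.6 141.6] yaw -72.9 w 12.3 gf 30.0 F [-2.8 11.   5. ] M [2.16 0.58 0.16] q [-0.08  0.49  1.91  0.01  0.75  1.19]
```

Request:
move_arm --commands '[[[0,-0.01,0,0,0,0.06],[0,-0.02,0,0,0,0.12],[0,-0.03,0,0,0,0.18],[0,-0.03,0,0,0,0.18]]]'

```text
time: 10.95
position: [0.4649, 0.0778, 0.3054]
tool_rot: [0.998, 0.059, -0.001, -0.004]
ft_force: [-3.1, 15.3, 6.4]
grip_width: 0.0123
grip_force: 30.0
```

```bash
python3 go.py; python3 tongue.py
```

```text
t 10.95 grasp mm [464.6  79.  141.4] yaw -83.2 w 12.3 gf 30.0 F [-3.1 15.3  6.4] M [3.27 0.48 0.43] q [-0.07  0.49  1.91  0.01  0.75  1.37]
scene n 73 tongue dir -148.0 core turn rad 0.88
top n 153 tongue dir -153.0 core turn rad 0.97
```

```bash
cat > tongue2.py <<'E'
from h import *
import sys
for f in sys.argv[1:]:
    c=dict(np.load(f));W,H,S,V=masks(c);X,Y,Z=W[...,0],W[...,1],W[...,2]
    r=np.hypot(X-.472,Y-.070);a=np.degrees(np.arctan2(Y-.070,X-.472))
    m=(S<70)&(r>.05)&(r<.125)&(Z>.088)&(Z<.116)&(a<0)&~((Y<-.03)&(X>.48))
    lab=cv2.connectedComponentsWithStats(m.astype(np.uint8));i=1+lab[2][1:,4].argmax()
    p=planepts(c,lab[1]==i,.104)*1000
    vx,vy,x0,y0=cv2.fitLine(p.astype(np.float32),cv2.DIST_HUBER,0,.01,.01).ravel()
    a=np.degrees(np.arctan2(vy,vx));a=a-180 if a>0 else a
    print(f,"line dir",a.round(1),"turn",np.radians(-97.4-a).round(2),"mid",p.mean(0).round(1),"extent",np.ptp((p-p.mean(0))@[vx,vy]).round(1))
    # perpendicular offset of line from origin => pivot intersection
    n=np.array([-vy,vx]);print("   n.p",n.round(3),(n@[x0,y0]).round(1))
E
python3 tongue2.py top0.npz scene0.npz scene4.npz last_scene.npz last_top.npz
python3 - <<'E'
from h import *
im=np.hstack([cv2.resize(np.clip(np.load(f)["pixels"][a:a+90,b:b+100].astype(float)*1.8,0,255).astype(np.uint8),(400,360),interpolation=cv2.INTER_CUBIC) for f,a,b in(("last_scene.npz",170,280),("last_top.npz",220,200))])
cv2.imwrite("pics/i.png",im)
E
```

```text
top0.npz line dir -84.9 turn -0.22 mid [467.1  -9.3] extent 50.9
   n.p [0.996 0.089] 462.6
scene0.npz line dir -73.2 turn -0.42 mid [469.3 -20.8] extent 62.4
   n.p [0.957 0.289] 443.2
scene4.npz line dir -135.6 turn 0.67 mid [420.8  10.9] extent 55.4
   n.p [-0.699  0.715] -286.2
last_scene.npz line dir -151.7 turn 0.95 mid [407.8  29.2] extent 53.0
   n.p [-0.474  0.881] -167.6
last_top.npz line dir -153.1 turn 0.97 mid [403.2  35. ] extent 54.1
   n.p [-0.452  0.892] -150.9
```

View pics/i.png

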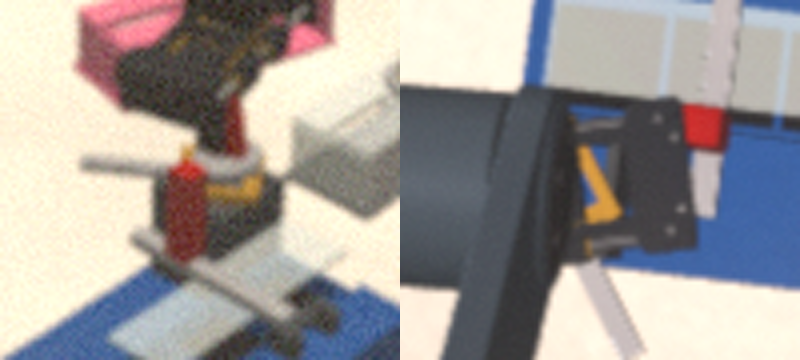

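The tool turned further than the core, and side force is building. I'll release, back off and look at the true lock and key geometry.

Request:
move_arm --commands '[[[0,0,0,0,0,0],[0,0,0,0,0,0],[0,0,0,0,0,0],[0,0,0,0,0,0],[0,0,-1,0,0,0],[0,0,-2,0,0,0],[0,0,-2.5,0,0,0]]]' --claw -0.1

```text
time: 11.92
position: [0.4663, 0.0748, 0.4076]
tool_rot: [0.998, 0.061, 0.002, 0.0]
ft_force: [0.1, -0.8, -0.5]
grip_width: 0.0479
grip_force: 0.0
```

```bash
python3 go.py 440 260 240 -7
```

```text
t 11.93 grasp mm [466.9  74.7 243.6] yaw -83.0 w 47.9 gf 0.0 F [ 0.1 -0.8 -0.5] M [-0.04  0.2   0.  ] q [-0.08  0.32  1.8  -0.    1.02  1.37]
[-0.092, -4.676, 0.086, 0.003, -0.003, -1.327]
```

Request:
move_arm --commands '[[[-0.1,-4.7,0,0,0,-1.327],[-0.1,-4.7,0,0,0,-1.327],[-0.1,-4.7,0,0,0,-1.327],[-0.1,-4.7,0,0,0,-1.327],[-0.1,-4.7,0,0,0,-1.327],[-0.1,-4.7,0,0,0,-1.327],[-0.1,-4.7,0,0,0,-1.327],[-0.1,-4.7,0,0,0,-1.327]]]'

```text
time: 12.92
position: [0.4391, 0.261, 0.4054]
tool_rot: [0.749, 0.662, -0.0, 0.0]
ft_force: [-0.1, -1.1, -0.6]
grip_width: 0.0476
grip_force: 0.0
```

```bash
python3 tongue.py; python3 tongue2.py last_top.npz; python3 - <<'E'
from h import *
t=np.load("last_top.npz")
im=np.hstack([cv2.resize(np.clip(np.load(f)["pixels"][a:a+75,b:b+75].astype(float)*1.8,0,255).astype(np.uint8),(400,400),interpolation=cv2.INTER_CUBIC) for f,a,b in(("last_scene.npz",185,290),("last_top.npz",230,210))])
cv2.imwrite("pics/j.png",im)
c=dict(t);W,H,S,V=masks(c);X,Y,Z=W[...,0],W[...,1],W[...,2]
m=(((H<9)|(H>172))&(S>110)&(np.hypot(X-.47,Y-.075)<.06)&(Z>.11));p=planepts(c,m&(Z>.15),.165);print("paddle top",rect(p),p.mean(0),Z[m].max())
E
```

```text
scene n 73 tongue dir -148.0 core turn rad 0.88
top n 152 tongue dir -153.0 core turn rad 0.97
last_top.npz line dir -153.2 turn 0.97 mid [403.1  35. ] extent 54.1
   n.p [-0.451  0.892] -150.8
paddle top (array([466.2,  74.5]), array([33.4, 12.6]), 11.7, 95) [0.46671373 0.07474005] 0.17264728677090677
```

View pics/j.png

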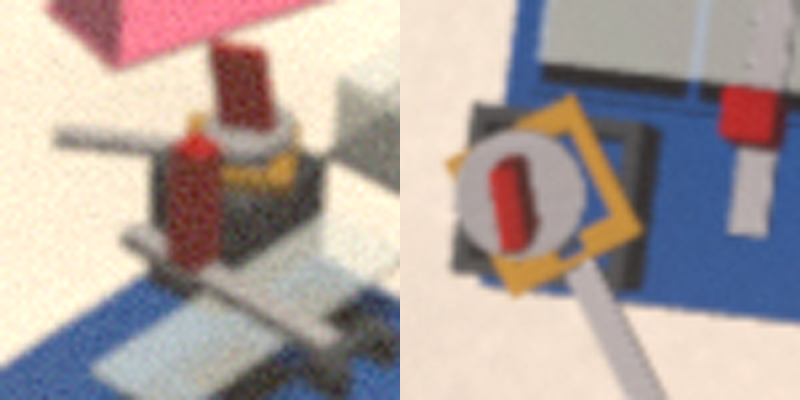

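```bash
python3 - <<'E'
from h import *
c=dict(np.load("last_top.npz"));W,H,S,V=masks(c);X,Y,Z=W[...,0],W[...,1],W[...,2]
K=c["camera_matrix"];E=c["extrinsics"];C=-E[:3,:3].T@E[:3,3]
def w(u,v,z):
    d=np.array([(u-K[0,2])/K[0,0],-(v-K[1,2])/K[1,1],-1])@E[:3,:3];return ((C+d*(z-C[2])/d[2])*1000).round(1)
br=(H>10)&(H<28)&(S>110)&(np.hypot(X-.47,Y-.07)<.08)&(Z>.08);print("brass",rect(planepts(c,br,.106)))
gm=(S<60)&(np.hypot(X-.467,Y-.075)<.035)&(Z>.105)&(Z<.14);print("collar z",np.percentile(Z[gm],[10,50,90]).round(4),gm.sum());
A=np.c_[W[gm][:,:2]-W[gm][:,:2].mean(0),np.ones(gm.sum())];print("collar plane",np.linalg.lstsq(A,Z[gm],rcond=None)[0].round(3), "circ",cv2.minEnclosingCircle((planepts(c,gm,.117)*1000).astype(np.float32)))
print("collar eye",w(232.1,265.8,.117))
pm=((H<9)|(H>172))&(S>110)&(np.hypot(X-.467,Y-.075)<.05)&(Z>.12);print("paddle Z pct",np.percentile(Z[pm],[50,90,98]).round(4), W[pm&(Z>.162)].mean(0))
E
```

```text
brass (array([472.2,  71. ]), array([64.3, 61.8]), 26.4, 241)
collar z [0.1104 0.1142 0.1178] 325
collar plane [0.124 0.078 0.114] circ ((466.7958068847656, 73.22565460205078), 33.99836349487305)
collar eye [473.3  79.1 117. ]
paddle Z pct [0.1663 0.1699 0.1711] [0.46631692 0.07465498 0.16685815]
```

The red key is off-centre: its collar sits at (473,79) against the lock centre at (472,71). It leans about 8° along its width and its shoulders are out of the slot, so it slipped up in my grip. I'll regrip it with a matching tilt, square it, and reseat it at the core's present angle.

```bash
sed -i 's/^a=list/tilt=0.0\nif len(sys.argv)>1 and sys.argv[1].startswith("t"): tilt=float(sys.argv.pop(1)[1:])\na=list/; s/^    t=np.array/    T=T*R.from_rotvec([0,tilt,0])\n    t=np.array/' go.py; python3 go.py t.136 462.5 75.5 200 -78.3 469.5 76.8 146 -78.3
```

```text
t 13.03 grasp mm [439.1 261.  241.5] yaw -7.2 w 48.0 gf 0.0 F [-0.   0.6 -0.6] M [-0.11  0.05 -0.02] q [0.32 0.37 1.71 0.   1.05 0.44]
[-4.708, 0.632, 1.075, -0.084, 0.118, 1.24]
[-4.654, 0.802, 2.425, -0.084, 0.118, 1.24]
```

Request:
move_arm --commands '[[[-4.71,0.63,0.5,-0.084,0.118,1.24],[-4.71,0.63,0.5,-0.084,0.118,1.24],[-4.71,0.63,0.5,-0.084,0.118,1.24],[-4.71,0.63,0.5,-0.084,0.118,1.24],[-4.71,0.63,0.5,-0.084,0.118,1.24],[-4.71,0.63,1.07,-0.084,0.118,1.24],[-4.71,0.63,1.07,-0.084,0.118,1.24],[-4.71,0.63,1.07,-0.084,0.118,1.24],[-4.71,0.63,1.07,-0.084,0.118,1.24]]]'

```text
time: 14.15
position: [0.4413, 0.071, 0.363]
tool_rot: [0.992, 0.103, 0.068, -0.007]
ft_force: [0.2, -0.1, -0.1]
grip_width: 0.048
grip_force: 0.0
```

```bash
python3 go.py t.136 469.5 76.8 146 -78.3
```

```text
t 14.15 grasp mm [463.1  75.7 200.5] yaw -78.1 w 48.0 gf 0.0 F [ 0.2 -0.1 -0.1] M [-0.03  0.24  0.01] q [-0.1   0.34  1.95  0.06  0.72  1.22]
[-0.024, 0.003, 1.372, -0.001, -0.0, 0.003]
```

Request:
move_arm --commands '[[[-0.02,0,0.6,0,0,0],[-0.02,0,1.1,0,0,0],[-0.02,0,1.37,0,0,0],[-0.02,0,1.37,0,0,0]]]'

```text
time: 14.65
position: [0.4477, 0.0725, 0.308]
tool_rot: [0.992, 0.103, 0.067, -0.007]
ft_force: [-0.5, -0.4, 0.3]
grip_width: 0.0479
grip_force: 0.0
```

Request:
move_arm --commands '[[[0,0,0,0,0,0],[0,0,0,0,0,0],[0,0,0,0,0,0],[0,0,0,0,0,0],[0,0,0,0,0,0],[0,0,0,0,0,0]]]' --claw 1 --squeeze 40

```text
time: 15.4
position: [0.4471, 0.0739, 0.3084]
tool_rot: [0.992, 0.102, 0.067, -0.009]
ft_force: [-0.9, 9.0, 2.4]
grip_width: 0.012
grip_force: 40.0
```

```bash
python3 go.py 472.2 71 160 -63.2
```

```text
t 15.4 grasp mm [468.6  79.1 145.9] yaw -78.2 w 12.0 gf 40.0 F [-0.9  9.   2.4] M [2.13 0.16 0.45] q [-0.1   0.45  1.99  0.08  0.58  1.2 ]
[0.647, 0.198, -0.305, 0.013, -0.135, -0.263]
```

Request:
move_arm --commands '[[[0,0,-0.3,0,0,0],[0,0,-0.6,0,0,0],[0,0,-1.2,0,0,0],[0,0,-1.7,0,0,0],[0,0,-1.7,0,0,0]]]'

```text
time: 16.02
position: [0.4387, 0.0706, 0.3768]
tool_rot: [0.992, 0.103, 0.069, -0.007]
ft_force: [-0.5, -0.2, -0.6]
grip_width: 0.0117
grip_force: 40.0
```

```bash
python3 go.py 472.5 74.5 215 -63.2
```

```text
t 16.02 grasp mm [461.   75.1 214.3] yaw -78.1 w 11.7 gf 40.0 F [-0.5 -0.2 -0.6] M [-0.07  0.23 -0.02] q [-0.1   0.31  1.94  0.06  0.76  1.22]
[0.846, 0.078, 0.061, 0.019, -0.138, -0.26]
```

Request:
move_arm --commands '[[[0.4,0.04,0.03,0.01,-0.07,-0.13],[0.85,0.08,0.06,0.019,-0.138,-0.26],[0.85,0.08,0.06,0.019,-0.138,-0.26],[0.85,0.08,0.06,0.019,-0.138,-0.26]]]'

```text
time: 16.52
position: [0.4716, 0.0745, 0.3769]
tool_rot: [0.973, 0.231, -0.003, -0.001]
ft_force: [-0.0, 0.1, -2.1]
grip_width: 0.0119
grip_force: 40.0
```

```bash
python3 go.py 472.5 74.5 215 -63.2; python3 - <<'E'
from rig import *
from h import *
c=camera("scene");np.savez("s5.npz",**c);W,H,S,V=masks(c);X,Y,Z=W[...,0],W[...,1],W[...,2]
m=(S<70)&(np.hypot(X-.472,Y-.07)<.045)&(Z>.168)&(Z<.200)&(V>60)
print(m.sum(),np.percentile(Z[m],[5,25,50,75,95]).round(4),W[m].mean(0).round(4))
im=np.clip(c["pixels"].astype(float)*1.8,0,255).astype(np.uint8)[150:225,290:390]
cv2.imwrite("pics/k.png",cv2.resize(im,(800,600),interpolation=cv2.INTER_CUBIC))
E
```

```text
t 16.52 grasp mm [470.7  74.7 212.9] yaw -63.3 w 11.9 gf 40.0 F [-0.   0.1 -2.1] M [-0.09  0.18  0.02] q [-0.08  0.37  1.82  0.    0.95  1.03]
[0.02, 0.009, -0.052, -0.003, 0.004, -0.002]
115 [0.1751 0.1774 0.1787 0.18   0.1829] [0.4766 0.0654 0.1789]
```

View pics/k.png

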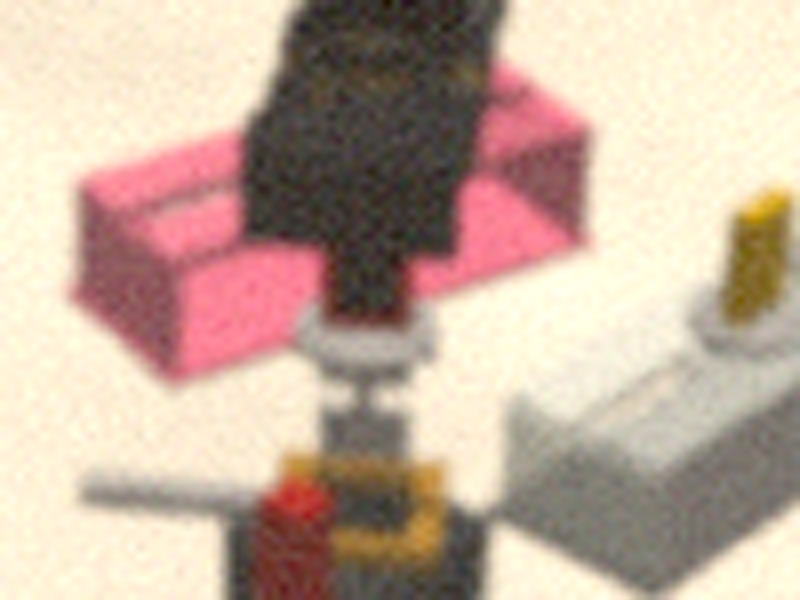

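```bash
python3 - <<'E'
from h import *
c=dict(np.load("s5.npz"));K=c["camera_matrix"];E=c["extrinsics"];C=-E[:3,:3].T@E[:3,3];W,H,S,V=masks(c);X,Y,Z=W[...,0],W[...,1],W[...,2]
def w(u,v,z):
    d=np.array([(u-K[0,2])/K[0,0],-(v-K[1,2])/K[1,1],-1])@E[:3,:3];return ((C+d*(z-C[2])/d[2])*1000).round(1)
# collar: grey blob; full extents
m=(S<70)&(np.hypot(X-.476,Y-.066)<.05)&(Z>.165)&(Z<.205)&(V>50)
l=cv2.connectedComponentsWithStats(m.astype(np.uint8));i=1+l[2][1:,4].argmax();print("collar bbox",l[2][i])
x,y,a,b,_=l[2][i];print("collar",w(x+a/2-.5,y+b/2-.5,.176))
br=(H>10)&(H<28)&(S>110)&(np.hypot(X-.475,Y-.067)<.06)&(Z>.085)&(Z<.12);v,u=np.nonzero(br);print("brass bbox",u.min(),u.max(),v.min(),v.max(),w((u.min()+u.max())/2,(v.min()+v.max())/2,.102),w((u.min()+u.max())/2,(v.min()+v.max())/2,.0975),Z[br].mean())
s0=dict(np.load("scene0.npz"));W0,H0,S0,V0=masks(s0);br=(H0>10)&(H0<28)&(S0>110)&(np.hypot(W0[...,0]-.475,W0[...,1]-.067)<.06)&(W0[...,2]>.085);print(rect(planepts(s0,br,.102)))
tab=(S0<50)&(W0[...,2]<.03)&(abs(W0[...,0]-.45)<.2)&(abs(W0[...,1]-.1)<.25)&(V0>90);print("table z scene",np.median(W0[...,2][tab]).round(4))
t0=dict(np.load("top0.npz"));Wt,H0,S0,V0=masks(t0);tab=(Wt[...,2]<.03)&(abs(Wt[...,0]-.38)<.05)&(abs(Wt[...,1]-.15)<.1);print("table z top",np.median(Wt[...,2][tab]).round(4))
E
```

```text
collar bbox [327 188  18   9 117]
collar [472.2  71.5 176. ]
brass bbox 321 345 207 221 [471.9  63.5 102. ] [468.5  68.9  97.5] 0.10120091244164355
(array([473.1,  62.7]), array([79.1, 63.5]), 83.8, 130)
table z scene -0.0028
table z top -0.0011
```

Request:
move_arm --commands '[[[0.01,0,0.5,0,0,0],[0.01,0,0.9,0,0,0],[0.01,0,1.2,0,0,0],[0.01,0,1.45,0,0,0],[0.01,0,1.45,0,0,0]]]'

```text
time: 17.2
position: [0.4743, 0.0762, 0.3258]
tool_rot: [0.973, 0.229, 0.005, -0.002]
ft_force: [-4.3, 9.1, 40.3]
grip_width: 0.0121
grip_force: 40.0
```

```bash
python3 go.py 472.5 74.5 149 -63.2
```

```text
t 17.2 grasp mm [475.7  77.1 161.8] yaw -63.5 w 12.1 gf 40.0 F [-4.3  9.1 40.3] M [ 2.2   0.91 -0.04] q [-0.08  0.46  1.87  0.01  0.8   1.03]
[-0.063, 0.018, 0.319, -0.001, -0.01, -0.005]
```

Blocked at 32 mm depth, so the key only drops in near the locked angle. I'll lift it and use its blade to push the tongue gently back to locked, then reinsert it centred.

Request:
move_arm --commands '[[[0,0,-0.6,0,0,0],[0,0,-1.5,0,0,0],[0,0,-1.5,0,0,0]]]'

```text
time: 17.58
position: [0.4731, 0.0746, 0.3822]
tool_rot: [0.973, 0.231, 0.002, 0.0]
ft_force: [0.4, 0.5, -0.8]
grip_width: 0.0117
grip_force: 40.0
```

```bash
python3 go.py 397 68 205 -7.4
```

```text
t 17.57 grasp mm [473.6  74.6 218.2] yaw -63.3 w 11.7 gf 40.0 F [ 0.4  0.5 -0.8] M [-0.04  0.11 -0.01] q [-0.08  0.37  1.82  0.    0.96  1.03]
[-1.775, -0.709, 0.325, 0.002, -0.002, -0.975]
```

Request:
move_arm --commands '[[[-1.77,-0.7,0,0,0,-0.18],[-1.77,-0.7,0,0,0,-0.36],[-1.77,-0.7,0,0,0,-0.54],[-1.77,-0.7,0,0,0,-0.72],[-1.77,-0.7,0,0,0,-0.9],[-1.77,-0.7,0.5,0,0,-0.975],[-1.77,-0.7,0.98,0,0,-0.975],[-1.77,-0.7,0.98,0,0,-0.975]]]'

```text
time: 18.58
position: [0.3957, 0.0677, 0.3393]
tool_rot: [0.751, 0.66, -0.003, -0.003]
ft_force: [-0.2, 0.2, -1.2]
grip_width: 0.0121
grip_force: 40.0
```

```bash
python3 go.py 410 46 178 -7.4 430 20 178 -7.4 446 6 178 -7.4
```

```text
t 18.57 grasp mm [394.2  67.9 175.3] yaw -7.4 w 12.1 gf 40.0 F [-0.2  0.2 -1.2] M [-0.11  0.07 -0.  ] q [-0.11  0.35  2.04  0.    0.76  0.02]
[-0.493, 0.424, -0.071, -0.009, -0.0, -0.0]
[-1.073, 1.004, -0.076, -0.009, -0.0, -0.0]
[-1.368, 1.445, -0.08, -0.009, -0.0, -0.0]
```

Request:
move_arm --commands '[[[-0.25,0.2,-0.07,0,0,0],[-0.49,0.42,-0.07,0,0,0],[-0.7,0.62,-0.07,0,0,0],[-0.9,0.82,-0.07,0,0,0],[-1.07,1.0,-0.07,0,0,0],[-1.22,1.2,-0.07,0,0,0],[-1.37,1.44,-0.07,0,0,0],[-1.37,1.44,-0.07,0,0,0]]]'

```text
time: 19.58
position: [0.4481, 0.0053, 0.3437]
tool_rot: [0.751, 0.66, -0.001, -0.001]
ft_force: [-0.2, 0.2, -0.1]
grip_width: 0.0116
grip_force: 40.0
```

```bash
python3 go.py 454 5 178 -7.4; python3 tongue.py
```

```text
t 19.57 grasp mm [447.8   5.3 179.7] yaw -7.4 w 11.6 gf 40.0 F [-0.2  0.2 -0.1] M [-0.11  0.04 -0.03] q [-0.24  0.39  1.93 -0.    0.82 -0.11]
[0.01, 0.147, 0.041, -0.002, 0.0, 0.0]
scene n 137 tongue dir -98.0 core turn rad 0.01
top n 307200 tongue dir -48.0 core turn rad -0.86
```

Request:
move_arm --commands '[[[0,0.05,0.03,0,0,0],[0,0.1,0.03,0,0,0],[0,0.1,0.03,0,0,0]]]'

```text
time: 20.05
position: [0.4511, 0.0056, 0.3424]
tool_rot: [0.751, 0.66, -0.001, -0.001]
ft_force: [0.1, 1.1, -0.5]
grip_width: 0.0118
grip_force: 40.0
```

```bash
python3 go.py
```

```text
t 20.05 grasp mm [450.5   5.7 178.4] yaw -7.3 w 11.8 gf 40.0 F [ 0.1  1.1 -0.5] M [-0.04  0.11 -0.05] q [-0.24  0.4   1.92 -0.    0.82 -0.11]
```

Request:
move_arm --commands '[[[0,0.05,0,0,0,0],[0,0.1,0,0,0,0],[0,0.1,0,0,0,0]]]'

```text
time: 20.42
position: [0.4547, 0.005, 0.3422]
tool_rot: [0.751, 0.66, -0.002, -0.002]
ft_force: [-1.8, 0.2, 0.2]
grip_width: 0.012
grip_force: 40.0
```

```bash
python3 go.py
```

```text
t 20.43 grasp mm [453.8   5.1 178.2] yaw -7.4 w 12.0 gf 40.0 F [-1.8  0.2  0.2] M [-0.08  0.5   0.01] q [-0.24  0.4   1.91 -0.    0.83 -0.11]
```

Request:
move_arm --commands '[[[0,0.04,0,0,0,0],[0,0.07,0,0,0,0],[0,0.07,0,0,0,0]]]'

```text
time: 20.8
position: [0.4561, 0.0049, 0.3419]
tool_rot: [0.751, 0.66, -0.003, -0.004]
ft_force: [-5.9, -0.3, 2.3]
grip_width: 0.012
grip_force: 40.0
```

```bash
python3 go.py; python3 tongue.py
```

```text
t 20.8 grasp mm [454.4   5.2 177.9] yaw -7.3 w 12.0 gf 40.0 F [-5.9 -0.3  2.3] M [-0.12  1.42  0.06] q [-0.23  0.41  1.91 -0.    0.84 -0.11]
scene n 129 tongue dir -95.5 core turn rad -0.03
top n 3 tongue dir -60.2 core turn rad -0.65
```

Request:
move_arm --commands '[[[0,-0.4,0,0,0,0],[0,-0.4,-0.6,0,0,0],[0,-0.2,-1.0,0,0,0],[0,-0.2,-1.0,0,0,0]]]'

```text
time: 21.4
position: [0.4509, 0.0054, 0.3837]
tool_rot: [0.751, 0.66, 0.001, 0.001]
ft_force: [0.2, 0.4, -1.6]
grip_width: 0.0114
grip_force: 40.0
```

```bash
python3 go.py 472.3 74.2 212 -7.4
```

```text
t 21.4 grasp mm [451.4   5.3 219.7] yaw -7.4 w 11.4 gf 40.0 F [ 0.2  0.4 -1.6] M [-0.02  0.12 -0.03] q [-0.24  0.33  1.88  0.    0.93 -0.11]
[1.774, 0.309, 0.192, 0.003, 0.0, 0.0]
```

Request:
move_arm --commands '[[[1.77,0.31,0.1,0,0,0],[1.77,0.31,0.1,0,0,0],[1.77,0.31,0.1,0,0,0],[1.77,0.31,0.15,0,0,0]]]'

```text
time: 21.9
position: [0.4709, 0.0737, 0.376]
tool_rot: [0.751, 0.66, -0.001, -0.001]
ft_force: [0.1, 0.0, 0.2]
grip_width: 0.0119
grip_force: 40.0
```

```bash
python3 go.py 472.3 74.2 165 -7.4; python3 - <<'E'
from rig import *
from h import *
c=camera("scene");np.savez("s6.npz",**c);W,H,S,V=masks(c);X,Y,Z=W[...,0],W[...,1],W[...,2]
im=np.clip(c["pixels"].astype(float)*1.8,0,255).astype(np.uint8)[150:225,290:390]
cv2.imwrite("pics/l.png",cv2.resize(im,(800,600),interpolation=cv2.INTER_CUBIC))
E
```

```text
t 21.9 grasp mm [470.3  73.7 212. ] yaw -7.4 w 11.9 gf 40.0 F [0.1 0.  0.2] M [-0.08  0.03 -0.01] q [-0.08  0.37  1.83 -0.    0.95  0.05]
[0.018, 0.037, 1.175, -0.004, 0.0, 0.0]
```

View pics/l.png

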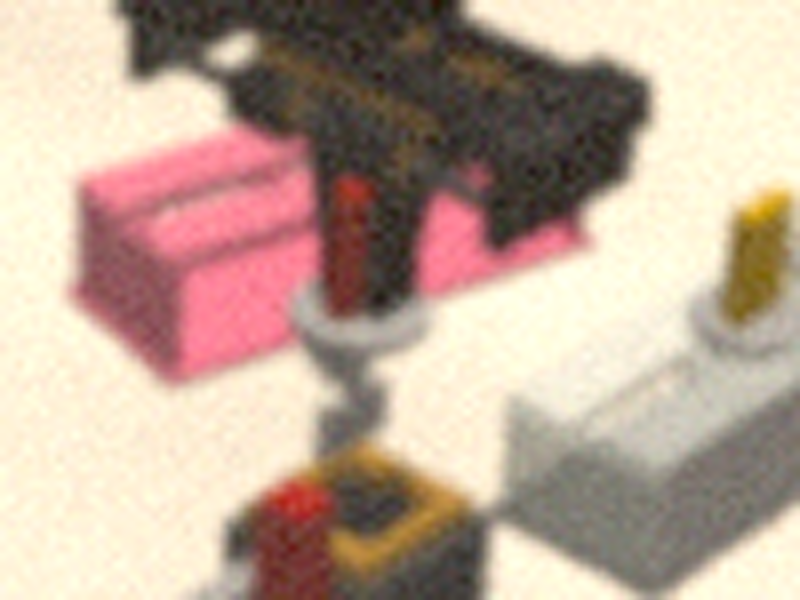

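Request:
move_arm --commands '[[[0.02,0.03,0.3,0,0,0],[0.02,0.03,0.55,0,0,0],[0.02,0.03,0.8,0,0,0],[0.02,0.03,1.0,0,0,0],[0.02,0.03,1.0,0,0,0]]]'

```text
time: 22.58
position: [0.4723, 0.0749, 0.3355]
tool_rot: [0.751, 0.66, -0.002, -0.002]
ft_force: [0.0, -0.1, -0.4]
grip_width: 0.0122
grip_force: 40.0
```

```bash
python3 go.py 472.3 74.2 155 -7.4
```

```text
t 22.57 grasp mm [471.4  75.  171.5] yaw -7.4 w 12.2 gf 40.0 F [ 0.  -0.1 -0.4] M [-0.09 -0.01 -0.02] q [-0.08  0.44  1.86  0.    0.84  0.05]
[-0.017, 0.005, 0.412, -0.005, -0.0, 0.001]
```

Request:
move_arm --commands '[[[0,0,0.12,0,0,0],[0,0,0.24,0,0,0],[0,0,0.36,0,0,0],[0,0,0.36,0,0,0]]]'

```text
time: 23.08
position: [0.4723, 0.0749, 0.3216]
tool_rot: [0.751, 0.66, -0.001, -0.002]
ft_force: [0.0, 0.2, -1.2]
grip_width: 0.0115
grip_force: 40.0
```

```bash
python3 go.py 472.3 74.2 149 -7.4
```

```text
t 23.07 grasp mm [471.6  75.  157.6] yaw -7.4 w 11.5 gf 40.0 F [ 0.   0.2 -1.2] M [-0.02  0.05 -0.04] q [-0.08  0.47  1.88  0.    0.8   0.05]
[-0.018, 0.003, 0.214, -0.004, -0.0, 0.001]
```

Request:
move_arm --commands '[[[-0.01,0,0.08,0,0,0],[-0.01,0,0.16,0,0,0],[-0.01,0,0.16,0,0,0]]]'

```text
time: 23.45
position: [0.4723, 0.0745, 0.3153]
tool_rot: [0.751, 0.66, -0.001, -0.002]
ft_force: [0.5, -0.5, -1.9]
grip_width: 0.0115
grip_force: 40.0
```

```bash
python3 go.py
```

```text
t 23.45 grasp mm [471.6  74.6 151.3] yaw -7.4 w 11.5 gf 40.0 F [ 0.5 -0.5 -1.9] M [-0.04  0.12 -0.  ] q [-0.08  0.48  1.88  0.    0.79  0.05]
```

Request:
move_arm --commands '[[[0,0,0.06,0,0,0],[0,0,0.12,0,0,0],[0,0,0.12,0,0,0]]]'

```text
time: 23.82
position: [0.4723, 0.0745, 0.3105]
tool_rot: [0.751, 0.66, -0.001, -0.001]
ft_force: [-0.0, 1.2, -1.1]
grip_width: 0.0118
grip_force: 40.0
```

```bash
python3 go.py
```

```text
t 23.82 grasp mm [471.6  74.6 146.5] yaw -7.4 w 11.8 gf 40.0 F [-0.   1.2 -1.1] M [-0.09  0.05  0.01] q [-0.08  0.49  1.89  0.    0.77  0.05]
```

Request:
move_arm --commands '[[[0,0,0.04,0,0,0],[0,0,0.08,0,0,0],[0,0,0.08,0,0,0]]]'

```text
time: 24.2
position: [0.4723, 0.0745, 0.3074]
tool_rot: [0.751, 0.66, -0.001, -0.001]
ft_force: [0.2, 0.1, -1.3]
grip_width: 0.012
grip_force: 40.0
```

```bash
python3 go.py
```

```text
t 24.2 grasp mm [471.7  74.6 143.4] yaw -7.4 w 12.0 gf 40.0 F [ 0.2  0.1 -1.3] M [-0.08  0.02  0.01] q [-0.08  0.49  1.89  0.    0.77  0.05]
```

Request:
move_arm --commands '[[[0,0,0.04,0,0,0],[0,0,0.06,0,0,0],[0,0,0.06,0,0,0]]]'

```text
time: 24.58
position: [0.4723, 0.0745, 0.3051]
tool_rot: [0.751, 0.66, -0.001, -0.001]
ft_force: [-0.0, -1.1, -0.8]
grip_width: 0.012
grip_force: 40.0
```

```bash
python3 go.py; python3 - <<'E'
from rig import *
from h import *
c=camera("scene");np.savez("s7.npz",**c);W,H,S,V=masks(c);X,Y,Z=W[...,0],W[...,1],W[...,2]
m=(S<70)&(np.hypot(X-.474,Y-.069)<.04)&(Z>.095)&(Z<.14)&(V>60)
l=cv2.connectedComponentsWithStats(m.astype(np.uint8));i=1+l[2][1:,4].argmax();m=l[1]==i
print(l[2][i],np.percentile(Z[m],[10,50,90]).round(4));p=W[m];print("plane",np.linalg.lstsq(np.c_[p[:,:2]-p[:,:2].mean(0),np.ones(len(p))],p[:,2],rcond=None)[0].round(3),p.mean(0).round(4))
E
```

```text
t 24.57 grasp mm [471.7  74.6 141.1] yaw -7.4 w 12.0 gf 40.0 F [-0.  -1.1 -0.8] M [-0.08  0.03 -0.  ] q [-0.08  0.5   1.89  0.    0.76  0.05]
[326 202  18  14  89] [0.1143 0.1178 0.126 ]
plane [-0.019  0.04   0.119] [0.4793 0.0655 0.1193]
```

Request:
move_arm --commands '[[[0,0,0.04,0,0,0],[0,0,0.08,0,0,0],[0,0,0.08,0,0,0]]]'

```text
time: 25.0
position: [0.4723, 0.0745, 0.3018]
tool_rot: [0.751, 0.66, -0.001, -0.001]
ft_force: [-0.3, -0.1, -0.5]
grip_width: 0.0118
grip_force: 40.0
```

```bash
python3 go.py
```

```text
t 25.0 grasp mm [471.6  74.6 137.8] yaw -7.4 w 11.8 gf 40.0 F [-0.3 -0.1 -0.5] M [-0.07  0.06 -0.01] q [-0.08  0.5   1.89  0.    0.75  0.05]
```

Request:
move_arm --commands '[[[0,0,0.03,0,0,0],[0,0,0.06,0,0,0],[0,0,0.06,0,0,0]]]'

```text
time: 25.38
position: [0.4723, 0.0745, 0.2994]
tool_rot: [0.751, 0.66, -0.001, -0.001]
ft_force: [0.4, -0.1, -0.9]
grip_width: 0.0119
grip_force: 40.0
```

```bash
python3 go.py
```

```text
t 25.38 grasp mm [471.7  74.6 135.4] yaw -7.4 w 11.9 gf 40.0 F [ 0.4 -0.1 -0.9] M [-0.11  0.08  0.02] q [-0.08  0.51  1.89  0.    0.75  0.05]
```

Request:
move_arm --commands '[[[0,0,0.03,0,0,0],[0,0,0.06,0,0,0],[0,0,0.06,0,0,0]]]'

```text
time: 25.75
position: [0.4723, 0.0745, 0.2972]
tool_rot: [0.751, 0.66, -0.001, -0.001]
ft_force: [0.2, 1.1, 0.4]
grip_width: 0.0114
grip_force: 40.0
```

```bash
python3 go.py
```

```text
t 25.75 grasp mm [471.8  74.6 133.2] yaw -7.4 w 11.4 gf 40.0 F [0.2 1.1 0.4] M [-0.03 -0.01 -0.02] q [-0.08  0.51  1.9   0.    0.74  0.05]
```

Request:
move_arm --commands '[[[0,0,0.02,0,0,0],[0,0,0.04,0,0,0],[0,0,0.04,0,0,0]]]'

```text
time: 26.12
position: [0.4723, 0.0745, 0.2968]
tool_rot: [0.751, 0.66, -0.001, -0.001]
ft_force: [-2.8, -0.5, 11.5]
grip_width: 0.0117
grip_force: 40.0
```

```bash
python3 go.py; python3 - <<'E'
from rig import *
from h import *
c=camera("scene");np.savez("s8.npz",**c)
ims=[]
for f in("s7.npz","s8.npz"):
    im=np.clip(np.load(f)["pixels"].astype(float)*1.8,0,255).astype(np.uint8)[175:225,305:371]
    ims.append(cv2.resize(im,(396,300),interpolation=cv2.INTER_CUBIC))
cv2.imwrite("pics/m.png",np.hstack(ims))
for f in("s7.npz","s8.npz"):
    c=dict(np.load(f));W,H,S,V=masks(c)
    for u in(330,334,338):print(f,u,[(v,round(float(W[v,u,2])*1000)) for v in range(198,222,2)])
E
```

```text
t 26.12 grasp mm [471.9  74.6 132.8] yaw -7.4 w 11.7 gf 40.0 F [-2.8 -0.5 11.5] M [0.07 0.44 0.  ] q [-0.08  0.51  1.9   0.    0.74  0.05]
s7.npz 330 [(198, 157), (200, 144), (202, 138), (204, 129), (206, 134), (208, 129), (210, 118), (212, 166), (214, 163), (216, 158), (218, 150), (220, 144)]
s7.npz 334 [(198, 163), (200, 153), (202, 147), (204, 141), (206, 135), (208, 131), (210, 119), (212, 119), (214, 117), (216, 97), (218, 105), (220, 105)]
s7.npz 338 [(198, 166), (200, 164), (202, 153), (204, 141), (206, 135), (208, 126), (210, 117), (212, 119), (214, 114), (216, 72), (218, 103), (220, 101)]
s8.npz 330 [(198, 153), (200, 144), (202, 137), (204, 134), (206, 124), (208, 121), (210, 115), (212, 169), (214, 161), (216, 158), (218, 154), (220, 145)]
s8.npz 334 [(198, 161), (200, 158), (202, 151), (204, 139), (206, 134), (208, 126), (210, 119), (212, 113), (214, 108), (216, 109), (218, 105), (220, 99)]
s8.npz 338 [(198, 191), (200, 157), (202, 153), (204, 147), (206, 135), (208, 126), (210, 118), (212, 112), (214, 109), (216, 110), (218, 108), (220, 102)]
```

The collar is now home: top at about 111 mm, firm contact and no side force. I'll repeat the gentle turn test.

Request:
move_arm --commands '[[[0,0,-0.02,0,0,0.06],[0,0,-0.02,0,0,0.12],[0,0,-0.02,0,0,0.18],[0,0,-0.02,0,0,0.18]]]'

```text
time: 26.68
position: [0.4724, 0.0746, 0.297]
tool_rot: [0.807, 0.59, -0.001, -0.001]
ft_force: [-1.1, 0.2, 4.8]
grip_width: 0.0115
grip_force: 40.0
```

```bash
python3 go.py
```

```text
t 26.68 grasp mm [472.   74.7 133. ] yaw -17.7 w 11.5 gf 40.0 F [-1.1  0.2  4.8] M [0.1  0.17 0.03] q [-0.08  0.51  1.9   0.    0.74  0.23]
```

Request:
move_arm --commands '[[[0,0,0,0,0,0.05],[0,0,0,0,0,0.1],[0,0,0,0,0,0.1]]]'

```text
time: 27.05
position: [0.4726, 0.0746, 0.2969]
tool_rot: [0.836, 0.549, -0.001, -0.001]
ft_force: [-1.1, 0.5, 6.0]
grip_width: 0.0117
grip_force: 40.0
```

```bash
python3 go.py
```

```text
t 27.05 grasp mm [472.2  74.7 132.9] yaw -23.4 w 11.7 gf 40.0 F [-1.1  0.5  6. ] M [0.14 0.18 0.  ] q [-0.08  0.51  1.9   0.    0.74  0.33]
```

Request:
move_arm --commands '[[[0,0,0,0,0,0.05],[0,0,0,0,0,0.1],[0,0,0,0,0,0.1]]]'

```text
time: 27.42
position: [0.4727, 0.0746, 0.297]
tool_rot: [0.862, 0.507, -0.0, -0.001]
ft_force: [-0.9, -0.4, 6.3]
grip_width: 0.0117
grip_force: 40.0
```

```bash
python3 go.py
```

```text
t 27.43 grasp mm [472.4  74.7 133. ] yaw -29.1 w 11.7 gf 40.0 F [-0.9 -0.4  6.3] M [ 0.1   0.14 -0.02] q [-0.08  0.51  1.9   0.    0.74  0.43]
```

Request:
move_arm --commands '[[[0,0,0,0,0,0.05],[0,0,0,0,0,0.1],[0,0,0,0,0,0.1]]]'

```text
time: 27.8
position: [0.4728, 0.0745, 0.297]
tool_rot: [0.886, 0.463, -0.0, -0.001]
ft_force: [0.3, 0.2, 4.9]
grip_width: 0.0118
grip_force: 40.0
```

```bash
python3 go.py;python3 tongue.py
```

```text
t 27.8 grasp mm [472.6  74.6 133. ] yaw -34.8 w 11.8 gf 40.0 F [0.3 0.2 4.9] M [0.08 0.05 0.09] q [-0.08  0.51  1.9   0.    0.74  0.53]
scene n 75 tongue dir -117.7 core turn rad 0.35
top n 145 tongue dir -123.2 core turn rad 0.45
```

Request:
move_arm --commands '[[[0,0,0,0,0,0.05],[0,0,0,0,0,0.1],[0,0,0,0,0,0.1]]]'

```text
time: 28.28
position: [0.4729, 0.0745, 0.297]
tool_rot: [0.908, 0.418, -0.0, -0.0]
ft_force: [0.8, 0.3, 4.8]
grip_width: 0.0119
grip_force: 40.0
```

```bash
python3 go.py
```

```text
t 28.27 grasp mm [472.7  74.6 133. ] yaw -40.6 w 11.9 gf 40.0 F [0.8 0.3 4.8] M [0.07 0.05 0.  ] q [-0.08  0.51  1.9   0.    0.74  0.63]
```

Request:
move_arm --commands '[[[0,0,0,0,0,0.05],[0,0,0,0,0,0.1],[0,0,0,0,0,0.1]]]'

```text
time: 28.65
position: [0.4729, 0.0745, 0.297]
tool_rot: [0.928, 0.372, -0.0, -0.0]
ft_force: [0.5, 0.6, 5.9]
grip_width: 0.0116
grip_force: 40.0
```

```bash
python3 go.py;python3 tongue.py
```

```text
t 28.65 grasp mm [472.8  74.6 133. ] yaw -46.3 w 11.6 gf 40.0 F [0.5 0.6 5.9] M [ 0.15 -0.05 -0.04] q [-0.08  0.51  1.89  0.    0.74  0.73]
scene n 79 tongue dir -128.3 core turn rad 0.54
top n 148 tongue dir -133.6 core turn rad 0.63
```

Request:
move_arm --commands '[[[0,0,0,0,0,0.05],[0,0,0,0,0,0.1],[0,0,0,0,0,0.1]]]'

```text
time: 29.12
position: [0.473, 0.0745, 0.297]
tool_rot: [0.946, 0.325, -0.0, -0.0]
ft_force: [0.1, 0.7, 4.9]
grip_width: 0.0116
grip_force: 40.0
```

```bash
python3 go.py
```

```text
t 29.12 grasp mm [473.   74.6 133. ] yaw -52.0 w 11.6 gf 40.0 F [0.1 0.7 4.9] M [ 0.05 -0.07  0.06] q [-0.08  0.51  1.89  0.    0.74  0.83]
```

Request:
move_arm --commands '[[[0,0,0,0,0,0.05],[0,0,0,0,0,0.1],[0,0,0,0,0,0.1]]]'

```text
time: 29.5
position: [0.4732, 0.0744, 0.297]
tool_rot: [0.961, 0.278, 0.0, -0.0]
ft_force: [-0.0, 0.8, 5.7]
grip_width: 0.0119
grip_force: 40.0
```

```bash
python3 go.py;python3 tongue.py
```

```text
t 29.5 grasp mm [473.2  74.5 133. ] yaw -57.7 w 11.9 gf 40.0 F [-0.   0.8  5.7] M [-0.   -0.18  0.02] q [-0.08  0.51  1.89  0.    0.74  0.93]
scene n 63 tongue dir -138.8 core turn rad 0.72
top n 152 tongue dir -144.9 core turn rad 0.83
```

Core is past 0.8 with no resistance, so red is the right key. On to full unlock.

Request:
move_arm --commands '[[[0,0,0,0,0,0.08],[0,0,0,0,0,0.16],[0,0,0,0,0,0.24],[0,0,0,0,0,0.32],[0,0,0,0,0,0.4],[0,0,0,0,0,0.4]]]'

```text
time: 30.35
position: [0.4736, 0.074, 0.297]
tool_rot: [0.997, 0.082, 0.001, 0.0]
ft_force: [2.5, -1.5, 5.0]
grip_width: 0.0116
grip_force: 40.0
```

```bash
python3 go.py
```

```text
t 30.35 grasp mm [473.8  73.9 133. ] yaw -80.6 w 11.6 gf 40.0 F [ 2.5 -1.5  5. ] M [-0.6  -0.44 -0.03] q [-0.08  0.51  1.89 -0.    0.74  1.33]
```

Request:
move_arm --commands '[[[0,0,0,0,0,0.08],[0,0,0,0,0,0.16],[0,0,0,0,0,0.16]]]'

```text
time: 30.72
position: [0.4737, 0.0739, 0.297]
tool_rot: [1.0, 0.002, 0.001, 0.0]
ft_force: [3.0, -3.8, 5.1]
grip_width: 0.0121
grip_force: 40.0
```

```bash
python3 go.py;python3 tongue.py; python3 tongue2.py last_top.npz
```

```text
t 30.73 grasp mm [474.   73.8 133. ] yaw -89.7 w 12.1 gf 40.0 F [ 3.  -3.8  5.1] M [-0.82 -0.6  -0.03] q [-0.08  0.51  1.89 -0.    0.73  1.49]
scene n 57 tongue dir -171.2 core turn rad 1.29
top n 113 tongue dir -175.6 core turn rad 1.36
last_top.npz line dir -0.1 turn -1.7 mid [389.9  63.7] extent 54.5
   n.p [0.002 1.   ] 64.0
```

Request:
move_arm --commands '[[[0,0,0,0,0,0.05],[0,0,0,0,0,0.1],[0,0,0,0,0,0.1]]]'

```text
time: 31.2
position: [0.4736, 0.073, 0.2969]
tool_rot: [0.999, -0.045, 0.0, 0.002]
ft_force: [1.9, -9.5, 6.1]
grip_width: 0.0117
grip_force: 40.0
```

```bash
python3 go.py; python3 tongue.py
```

```text
t 31.2 grasp mm [473.7  72.3 132.9] yaw -95.2 w 11.7 gf 40.0 F [ 1.9 -9.5  6.1] M [-2.01 -0.53  0.37] q [-0.08  0.51  1.89 -0.01  0.74  1.59]
scene n 55 tongue dir -171.5 core turn rad 1.29
top n 92 tongue dir -175.8 core turn rad 1.37
```

The core sits at its stop, fully unlocked. I'll release the key, lift, and go to the lever handle.

Request:
move_arm --commands '[[[0,-0.02,0,0,0,-0.08],[0,-0.02,0,0,0,-0.08],[0,-0.02,0,0,0,-0.08]]]'

```text
time: 31.68
position: [0.4735, 0.0743, 0.2969]
tool_rot: [1.0, -0.007, 0.0, 0.001]
ft_force: [2.6, -7.1, 5.5]
grip_width: 0.0119
grip_force: 40.0
```

Request:
move_arm --commands '[[[0,0,0,0,0,0],[0,0,0,0,0,0],[0,0,0,0,0,0],[0,0,-0.5,0,0,0],[0,0,-1.2,0,0,0],[0,0,-2.2,0,0,0],[0,0,-2.2,0,0,0]]]' --claw -0.2

```text
time: 32.55
position: [0.4732, 0.0755, 0.3866]
tool_rot: [1.0, -0.008, 0.001, -0.0]
ft_force: [0.3, -0.8, -1.5]
grip_width: 0.0521
grip_force: 0.0
```

```bash
python3 go.py 502.5 -15.5 215 -97.4 502.5 -15.5 146 -97.4; python3 tongue.py
```

```text
t 32.55 grasp mm [473.6  75.6 222.6] yaw -91.0 w 52.1 gf 0.0 F [ 0.3 -0.8 -1.5] M [-0.08  0.17 -0.02] q [-0.08  0.36  1.81  0.    0.97  1.51]
[0.77, 2.263, 0.191, -0.001, -0.002, 0.112]
[0.766, 2.264, 1.916, -0.001, -0.002, 0.112]
scene n 51 tongue dir -170.8 core turn rad 1.28
top n 115 tongue dir -176.2 core turn rad 1.37
```

Request:
move_arm --commands '[[[0.77,2.26,0.1,0,0,0.112],[0.77,2.26,0.1,0,0,0.112],[0.77,2.26,0.6,0,0,0.112],[0.77,2.26,1.2,0,0,0.112],[0.77,2.26,1.7,0,0,0.112],[0.77,2.26,1.92,0,0,0.112],[0.77,2.26,1.92,0,0,0.112]]]'

```text
time: 33.52
position: [0.5012, -0.0155, 0.3062]
tool_rot: [0.998, -0.065, -0.003, -0.0]
ft_force: [-0.1, -0.1, 0.5]
grip_width: 0.0525
grip_force: 0.0
```

Request:
move_arm --commands '[[[0,0,0,0,0,0],[0,0,0,0,0,0],[0,0,0,0,0,0],[0,0,0,0,0,0],[0,0,0,0,0,0]]]' --claw 1 --squeeze 25

```text
time: 34.15
position: [0.5016, -0.0167, 0.3078]
tool_rot: [0.998, -0.064, -0.002, 0.001]
ft_force: [-2.2, -5.8, 1.2]
grip_width: 0.0217
grip_force: 25.0
```

```bash
python3 go.py 502.5 -15.5 146 -97.4; python3 - <<'E'
import numpy as np
print([[round((-39 if 0 else 120.0*np.cos(2.637-a)+105)/40,2),0,round(-(120*np.sin(2.637-a)-58)/40,2)] for a in np.arange(.0875,1.76,.0875)])
E
```

```text
t 34.15 grasp mm [501.1 -17.1 143.8] yaw -97.3 w 21.7 gf 25.0 F [-2.2 -5.8  1.2] M [-0.71  0.32  0.18] q [-0.26  0.51  1.83 -0.    0.8   1.45]
[0.018, -0.032, -0.055, 0.003, 0.003, 0.001]
[[np.float64(0.14), 0, np.float64(-0.22)], [np.float64(0.29), 0, np.float64(-0.44)], [np.float64(0.47), 0, np.float64(-0.63)], [np.float64(0.66), 0, np.float64(-0.81)], [np.float64(0.86), 0, np.float64(-0.98)], [np.float64(1.08), 0, np.float64(-1.12)], [np.float64(1.31), 0, np.float64(-1.25)], [np.float64(1.55), 0, np.float64(-1.35)], [np.float64(1.8), 0, np.float64(-1.43)], [np.float64(2.05), 0, np.float64(-1.5)], [np.float64(2.31), 0, np.float64(-1.53)], [np.float64(2.58), 0, np.float64(-1.55)], [np.float64(2.84), 0, np.float64(-1.54)], [np.float64(3.1), 0, np.float64(-1.51)], [np.float64(3.36), 0, np.float64(-1.46)], [np.float64(3.61), 0, np.float64(-1.38)], [np.float64(3.85), 0, np.float64(-1.29)], [np.float64(4.09), 0, np.float64(-1.17)], [np.float64(4.31), 0, np.float64(-1.03)], [np.float64(4.52), 0, np.float64(-0.88)]]
```

Request:
move_arm --commands '[[[0.02,0.04,-0.05,0,0,0],[0.14,0.04,-0.22,0,0,0],[0.29,0.04,-0.44,0,0,0],[0.47,0.04,-0.63,0,0,0],[0.66,0.04,-0.81,0,0,0],[0.86,0.04,-0.98,0,0,0],[1.08,0.04,-1.12,0,0,0]]]'

```text
time: 35.02
position: [0.5441, -0.0227, 0.3526]
tool_rot: [0.998, -0.065, -0.003, -0.0]
ft_force: [-5.3, -1.3, -3.6]
grip_width: 0.0218
grip_force: 25.0
```

```bash
python3 go.py
```

```text
t 35.02 grasp mm [543.1 -22.5 188.6] yaw -97.4 w 21.8 gf 25.0 F [-5.3 -1.3 -3.6] M [-0.32  1.46  0.14] q [-0.25  0.49  1.69 -0.    0.97  1.45]
```

Request:
move_arm --commands '[[[0.23,0,-0.13,0,0,0],[0.47,0,-0.23,0,0,0],[0.72,0,-0.31,0,0,0],[0.97,0,-0.38,0,0,0],[1.23,0,-0.41,0,0,0],[1.5,0,-0.43,0,0,0],[1.76,0,-0.42,0,0,0],[2.02,0,-0.39,0,0,0],[2.28,0,-0.34,0,0,0],[2.53,0,-0.26,0,0,0],[2.77,0,-0.17,0,0,0],[3.01,0,-0.05,0,0,0]]]'

```text
time: 36.52
position: [0.6651, -0.0381, 0.3539]
tool_rot: [0.998, -0.065, -0.0, -0.001]
ft_force: [-1.1, 3.3, 4.7]
grip_width: 0.0216
grip_force: 25.0
```

Request:
move_arm --commands '[[[0.22,0,0.14,0,0,0],[0.43,0,0.29,0,0,0],[0.47,0,0.33,0,0,0],[0.47,0,0.33,0,0,0]]]'

```text
time: 37.02
position: [0.6837, -0.0405, 0.3401]
tool_rot: [0.998, -0.065, 0.0, -0.001]
ft_force: [3.5, 4.1, 2.0]
grip_width: 0.0216
grip_force: 25.0
```

```bash
python3 go.py
```

```text
t 37.02 grasp mm [683.8 -40.3 176.1] yaw -97.4 w 21.6 gf 25.0 F [3.5 4.1 2. ] M [ 0.83 -0.11 -0.  ] q [-0.22  0.68  1.33  0.    1.13  1.48]
```

Request:
move_arm --commands '[[[0.08,0,0.06,0,0,0],[0.13,0,0.11,0,0,0],[0.13,0,0.11,0,0,0]]]'

```text
time: 37.4
position: [0.6877, -0.041, 0.3369]
tool_rot: [0.998, -0.065, -0.002, -0.001]
ft_force: [-2.4, 6.1, 9.9]
grip_width: 0.0214
grip_force: 25.0
```

```bash
python3 go.py
```

```text
t 37.4 grasp mm [687.1 -40.7 172.9] yaw -97.4 w 21.4 gf 25.0 F [-2.4  6.1  9.9] M [0.88 0.64 0.06] q [-0.22  0.69  1.32  0.    1.14  1.48]
```

Request:
move_arm --commands '[[[0.05,0,0.05,0,0,0],[0.08,0,0.07,0,0,0],[0.08,0,0.07,0,0,0]]]'

```text
time: 37.78
position: [0.6889, -0.041, 0.3367]
tool_rot: [0.998, -0.065, -0.005, -0.001]
ft_force: [-11.4, 6.0, 22.9]
grip_width: 0.0215
grip_force: 25.0
```

```bash
python3 go.py
```

```text
t 37.77 grasp mm [687.4 -40.7 172.7] yaw -97.4 w 21.5 gf 25.0 F [-11.4   6.   22.9] M [1.06 2.22 0.02] q [-0.22  0.69  1.31 -0.    1.15  1.48]
```

Request:
move_arm --commands '[[[-0.1,0,-0.1,0,0,0],[-0.1,0,-0.1,0,0,0]]]'

```text
time: 38.02
position: [0.687, -0.0409, 0.3373]
tool_rot: [0.998, -0.065, -0.001, -0.001]
ft_force: [0.6, 4.9, 3.7]
grip_width: 0.0213
grip_force: 25.0
```

Request:
move_arm --commands '[[[0,0,0,0,0,0],[0,0,0,0,0,0],[0,0,0,0,0,0],[0,0,0,0,0,0],[0,0,-1,0,0,0],[0,0,-2.2,0,0,0],[0,0,-3.0,0,0,0],[0,0,-3.0,0,0,0]]]' --claw -0.9 --squeeze 15

```text
time: 39.02
position: [0.6877, -0.0417, 0.4609]
tool_rot: [0.998, -0.065, 0.002, 0.001]
ft_force: [-0.2, -0.1, -0.3]
grip_width: 0.0818
grip_force: 0.0
```

```bash
cat > jars.py <<'E'
from rig import *
from h import *
for n in("top","scene"):
    c=camera(n);np.savez("jar_"+n+".npz",**c);W,H,S,V=masks(c);X,Y,Z=W[...,0],W[...,1],W[...,2]
    L=(S<90)&(Y<-.18)&(Y>-.5)&(X>.35)&(X<.72)&(Z>.042)&(Z<.07)
    nl,lab,st,ce=cv2.connectedComponentsWithStats(L.astype(np.uint8))
    for i in range(1,nl):
        if st[i,4]>60:
            z=.055 if n=="top" else .052
            p=planepts(c,lab==i,z);print(n,"jar",(p.mean(0)*1000).round(1),np.round(cv2.minEnclosingCircle((p*1000).astype(np.float32))[0],1),st[i,4],np.median(Z[lab==i]).round(4))
E
python3 go.py; python3 jars.py
```

```text
t 39.02 grasp mm [688.4 -41.9 296.9] yaw -97.4 w 81.8 gf 0.0 F [-0.2 -0.1 -0.3] M [ 0.01  0.17 -0.04] q [-0.22  0.57  1.19 -0.    1.38  1.48]
top jar [ 567.8 -317.3] [ 567.5 -317.2] 290 0.0536
top jar [ 484.7 -372.2] [ 484.5 -372.1] 294 0.0536
scene jar [ 488.1 -377. ] [ 487.6 -377.5] 217 0.0523
scene jar [ 571.8 -322.8] [ 572.1 -324.2] 218 0.0518
```

```bash
python3 go.py 568 -316 140 -97.4 568 -316 46 -97.4
```

```text
t 39.12 grasp mm [686.1 -41.4 292.5] yaw -97.4 w 82.5 gf 0.0 F [-1.1 -0.6 -0.7] M [0.   0.21 0.02] q [-0.22  0.57  1.2  -0.    1.38  1.48]
[-2.04, 7.19, 3.821, 0.0, 0.004, -0.001]
[-2.029, 7.19, 6.171, 0.0, 0.004, -0.001]
```

Request:
move_arm --commands '[[[-1,3.5,0.5,0,0,0],[-2.04,7.19,2.0,0,0,0],[-2.04,7.19,3.0,0,0,0],[-2.04,7.19,3.8,0,0,0],[-2.04,7.19,3.8,0,0,0],[-2.04,7.19,3.8,0,0,0],[-2.04,7.19,4.5,0,0,0],[-2.04,7.19,5.3,0,0,0],[-2.04,7.19,5.9,0,0,0],[-2.04,7.19,6.17,0,0,0],[-2.04,7.19,6.17,0,0,0]]]'

```text
time: 40.5
position: [0.5683, -0.3153, 0.2098]
tool_rot: [0.998, -0.065, -0.002, -0.001]
ft_force: [-1.3, 0.9, -0.2]
grip_width: 0.0828
grip_force: 0.0
```

Request:
move_arm --commands '[[[0,0,0,0,0,0],[0,0,0,0,0,0],[0,0,0,0,0,0],[0,0,0,0,0,0],[0,0,0,0,0,0],[0,0,0,0,0,0]]]' --claw 1 --squeeze 20

```text
time: 41.25
position: [0.5683, -0.3162, 0.2109]
tool_rot: [0.998, -0.065, -0.001, 0.0]
ft_force: [-0.9, -0.9, 2.1]
grip_width: 0.0434
grip_force: 20.0
```

```bash
python3 go.py 568 -316 46 -97.4
```

```text
t 41.25 grasp mm [ 567.8 -316.3   47. ] yaw -97.4 w 43.4 gf 20.0 F [-0.9 -0.9  2.1] M [-0.17  0.24  0.07] q [-0.68  0.81  1.49 -0.    0.84  1.02]
[-0.008, -0.005, 0.024, 0.001, 0.003, -0.0]
```

Request:
move_arm --commands '[[[0,0,-0.5,0,0,0],[0,0,-1.5,0,0,0],[0,0,-2.7,0,0,0],[0,0,-2.7,0,0,0]]]'

```text
time: 41.75
position: [0.5699, -0.3167, 0.3242]
tool_rot: [0.998, -0.065, 0.003, 0.003]
ft_force: [-0.4, -0.3, -2.3]
grip_width: 0.0433
grip_force: 20.0
```

```bash
python3 go.py 532.2 -90.9 145 -97.4 532.2 -90.9 68 -97.4
```

```text
t 41.75 grasp mm [ 570.7 -317.7  160.2] yaw -97.4 w 43.3 gf 20.0 F [-0.4 -0.3 -2.3] M [-0.03  0.17 -0.05] q [-0.68  0.65  1.44 -0.    1.04  1.02]
[-1.666, -5.478, 0.343, 0.005, -0.006, -0.0]
[-1.677, -5.488, 2.268, 0.005, -0.006, -0.0]
```

Request:
move_arm --commands '[[[-0.8,-2.7,0,0,0,0],[-1.61,-5.47,0.1,0,0,0],[-1.61,-5.47,0.1,0,0,0],[-1.61,-5.47,0.1,0,0,0],[-1.61,-5.47,0.5,0,0,0],[-1.61,-5.47,1.1,0,0,0],[-1.61,-5.47,1.6,0,0,0],[-1.61,-5.47,1.9,0,0,0],[-1.61,-5.47,2.05,0,0,0],[-1.61,-5.47,2.05,0,0,0]]]'

```text
time: 43.0
position: [0.5328, -0.091, 0.2365]
tool_rot: [0.998, -0.065, -0.002, -0.0]
ft_force: [-0.1, 1.0, -1.2]
grip_width: 0.0433
grip_force: 20.0
```

```bash
python3 go.py 532.2 -90.9 66 -97.4
```

```text
t 43.0 grasp mm [532.1 -90.9  72.5] yaw -97.5 w 43.3 gf 20.0 F [-0.1  1.  -1.2] M [-0.01  0.17  0.02] q [-0.38  0.67  1.77 -0.    0.7   1.33]
[-0.014, -0.001, 0.163, -0.0, 0.004, -0.001]
```

Request:
move_arm --commands '[[[0,0,0.07,0,0,0],[0,0,0.13,0,0,0],[0,0,0.16,0,0,0],[0,0,0.16,0,0,0]]]'

```text
time: 43.5
position: [0.5327, -0.0906, 0.2305]
tool_rot: [0.998, -0.065, -0.002, -0.0]
ft_force: [0.1, 0.5, -2.6]
grip_width: 0.0433
grip_force: 20.0
```

```bash
python3 go.py
```

```text
t 43.5 grasp mm [532.2 -90.5  66.5] yaw -97.4 w 43.3 gf 20.0 F [ 0.1  0.5 -2.6] M [-0.03  0.15  0.04] q [-0.38  0.68  1.78 -0.    0.68  1.33]
```

Request:
move_arm --commands '[[[0,0,0,0,0,0],[0,0,0,0,0,0],[0,0,0,0,0,0],[0,0,-1,0,0,0],[0,0,-2.2,0,0,0],[0,0,-2.5,0,0,0],[0,0,-2.5,0,0,0]]]' --claw -0.45

```text
time: 44.38
position: [0.533, -0.0907, 0.3311]
tool_rot: [0.998, -0.065, -0.001, 0.0]
ft_force: [-1.2, -0.3, -0.4]
grip_width: 0.063
grip_force: 0.0
```

```bash
python3 go.py 485 -371 140 -7.4 485 -371 46 -7.4; python3 jars.py
```

```text
t 44.38 grasp mm [532.7 -90.7 167.1] yaw -97.4 w 63.0 gf 0.0 F [-1.2 -0.3 -0.4] M [-0.06  0.15  0.05] q [-0.38  0.52  1.72 -0.    0.91  1.33]
[-0.283, 7.104, 0.681, -0.001, 0.002, -1.571]
[-0.279, 7.103, 3.031, -0.001, 0.002, -1.571]
top jar [ 508.1 -351.1] [ 508.1 -351.1] 290 0.0536
scene jar [ 511.6 -355.7] [ 511.3 -356. ] 217 0.0523
```

Jar B has been knocked to (508,-351), so I'll go there.

```bash
python3 go.py 508.5 -349.5 140 -7.4 508.5 -349.5 46 -7.4
```

```text
t 44.48 grasp mm [531.5 -90.3 165.3] yaw -97.4 w 63.2 gf 0.0 F [ 0.1 -0.1  0.1] M [-0.    0.22  0.  ] q [-0.38  0.52  1.72 -0.    0.91  1.33]
[0.247, 6.498, 0.628, -0.005, 0.004, -1.571]
[0.261, 6.5, 2.978, -0.005, 0.004, -1.571]
```

Request:
move_arm --commands '[[[0.25,3,0,0,0,-0.18],[0.25,6.5,0,0,0,-0.36],[0.25,6.5,0.2,0,0,-0.54],[0.25,6.5,0.4,0,0,-0.72],[0.25,6.5,0.6,0,0,-0.9],[0.25,6.5,0.6,0,0,-1.08],[0.25,6.5,0.6,0,0,-1.26],[0.25,6.5,0.6,0,0,-1.44],[0.25,6.5,0.6,0,0,-1.571],[0.25,6.5,0.6,0,0,-1.571]]]' --claw -0.9

```text
time: 45.72
position: [0.5088, -0.3495, 0.3043]
tool_rot: [0.752, 0.659, -0.001, -0.003]
ft_force: [-0.4, 1.0, 0.5]
grip_width: 0.0823
grip_force: 0.0
```

```bash
python3 go.py 508.5 -349.5 46 -7.4
```

```text
t 45.73 grasp mm [ 507.8 -348.9  140.3] yaw -7.5 w 82.3 gf 0.0 F [-0.4  1.   0.5] M [-0.15  0.09 -0.02] q [-0.78  0.64  1.54 -0.    0.97 -0.65]
[-0.008, 0.007, 2.358, -0.007, -0.002, -0.002]
```

Request:
move_arm --commands '[[[0,0,0.9,0,0,0],[0,0,1.7,0,0,0],[0,0,2.15,0,0,0],[0,0,2.35,0,0,0],[0,0,2.35,0,0,0]]]'

```text
time: 46.35
position: [0.509, -0.3498, 0.2122]
tool_rot: [0.752, 0.66, -0.001, -0.002]
ft_force: [0.8, 0.1, 0.2]
grip_width: 0.0826
grip_force: 0.0
```

Request:
move_arm --commands '[[[0,0,0,0,0,0],[0,0,0,0,0,0],[0,0,0,0,0,0],[0,0,0,0,0,0],[0,0,0,0,0,0],[0,0,0,0,0,0]]]' --claw 1

```text
time: 47.1
position: [0.509, -0.3498, 0.2126]
tool_rot: [0.751, 0.66, -0.001, -0.001]
ft_force: [0.5, -0.2, 1.8]
grip_width: 0.0432
grip_force: 20.0
```

Request:
move_arm --commands '[[[0,0,-0.5,0,0,0],[0,0,-1.5,0,0,0],[0,0,-2.8,0,0,0],[0,0,-2.8,0,0,0],[0,0,-2.8,0,0,0]]]'

```text
time: 47.72
position: [0.5089, -0.3494, 0.3247]
tool_rot: [0.751, 0.66, -0.001, -0.002]
ft_force: [-0.1, -0.7, -1.8]
grip_width: 0.0437
grip_force: 20.0
```

```bash
python3 go.py 550.2 47.9 155 -97.4 550.2 47.9 72 -97.4
```

```text
t 47.73 grasp mm [ 508.3 -349.3  160.7] yaw -7.4 w 43.7 gf 20.0 F [-0.1 -0.7 -1.8] M [-0.1   0.1  -0.01] q [-0.78  0.61  1.52 -0.    1.01 -0.65]
[9.983, -0.258, 0.148, -0.003, 0.003, 1.57]
[9.983, -0.25, 2.223, -0.003, 0.003, 1.57]
```

Request:
move_arm --commands '[[[0,0,-0.3,0,0,0.18],[0,-0.1,-0.5,0,0,0.36],[0,-0.25,-0.5,0,0,0.54],[0,-0.25,-0.5,0,0,0.72],[0,-0.25,-0.5,0,0,0.9],[1,-0.25,-0.5,0,0,1.08],[2,-0.25,-0.5,0,0,1.26],[3.5,-0.25,-0.5,0,0,1.44],[5,-0.25,-0.5,0,0,1.57],[6.5,-0.25,-0.4,0,0,1.57],[8,-0.25,-0.1,0,0,1.57],[9.98,-0.25,0.1,0,0,1.57]]]'

```text
time: 49.22
position: [0.5479, 0.0323, 0.32]
tool_rot: [0.998, -0.065, -0.004, -0.0]
ft_force: [0.9, 0.3, -0.6]
grip_width: 0.0433
grip_force: 20.0
```

Request:
move_arm --commands '[[[0,0,0,0,0,0],[0,0,0,0,0,0]]]'

```text
time: 49.48
position: [0.5483, 0.0307, 0.3209]
tool_rot: [0.998, -0.064, -0.003, -0.0]
ft_force: [0.9, -0.2, -0.7]
grip_width: 0.0435
grip_force: 20.0
```

```bash
python3 go.py 550.2 47.9 72 -97.4
```

```text
t 49.48 grasp mm [547.2  30.8 156.9] yaw -97.3 w 43.5 gf 20.0 F [ 0.9 -0.2 -0.7] M [-0.03  0.21  0.05] q [-0.15  0.54  1.7  -0.    0.9   1.55]
[0.007, -0.434, 2.123, 0.0, 0.006, 0.002]
```

Request:
move_arm --commands '[[[0.01,-0.43,0,0,0,0],[0.01,-0.43,0.5,0,0,0],[0.01,-0.43,1.1,0,0,0],[0.01,-0.43,1.6,0,0,0],[0.01,-0.43,1.95,0,0,0],[0.01,-0.43,2.12,0,0,0],[0.01,-0.43,2.12,0,0,0]]]'

```text
time: 50.35
position: [0.5511, 0.0473, 0.2372]
tool_rot: [0.998, -0.065, -0.002, -0.0]
ft_force: [0.4, -0.6, -0.9]
grip_width: 0.0434
grip_force: 20.0
```

```bash
python3 go.py 550.2 47.9 67 -97.4
```

```text
t 50.35 grasp mm [550.5  47.4  73.2] yaw -97.4 w 43.4 gf 20.0 F [ 0.4 -0.6 -0.9] M [0.   0.2  0.06] q [-0.12  0.68  1.74  0.    0.72  1.58]
[-0.025, -0.012, 0.155, -0.0, 0.004, -0.0]
```

Request:
move_arm --commands '[[[0,0,0.06,0,0,0],[0,0,0.12,0,0,0],[0,0,0.15,0,0,0],[0,0,0.15,0,0,0]]]'

```text
time: 50.85
position: [0.5511, 0.0475, 0.2316]
tool_rot: [0.998, -0.064, -0.002, -0.0]
ft_force: [0.0, 0.3, -0.3]
grip_width: 0.0435
grip_force: 20.0
```

Request:
move_arm --commands '[[[0,0,0,0,0,0],[0,0,0,0,0,0],[0,0,0,0,0,0],[0,0,-1,0,0,0],[0,0,-2.5,0,0,0],[0,0,-4,0,0,0],[0,0,-5.5,0,0,0],[0,0,-5.7,0,0,0],[0,0,-5.7,0,0,0]]]' --claw -0.45

```text
time: 51.98
position: [0.5514, 0.0474, 0.4595]
tool_rot: [0.998, -0.064, -0.001, -0.0]
ft_force: [-1.1, 0.0, -0.6]
grip_width: 0.063
grip_force: 0.0
```

```bash
python3 go.py 687.2 -40.7 292 -97.4 687.2 -40.7 173 -97.4; python3 - <<'E'
from rig import *
from h import *
for n in("top","scene"):
    c=camera(n);np.savez("p_"+n+".npz",**c);W,H,S,V=masks(c);X,Y,Z=W[...,0],W[...,1],W[...,2]
    for nm,x,y in(("bay1",.532,-.091),("bay3",.550,.048)):
        m=(np.hypot(X-x,Y-y)<.035)&(S<90)&(Z>.06)&(Z<.085)
        if m.sum()>20:
            p=planepts(c,m,.074);print(n,nm,m.sum(),(p.mean(0)*1000).round(1),Z[m].mean().round(4))
    r=((H<9)|(H>172))&(S>110)&(Z>.1)&(X>.55)&(abs(Y+.03)<.06);print("handle",r.sum(),W[r].mean(0).round(4) if r.sum() else "")
E
```

```text
t 51.98 grasp mm [550.9  47.5 295.5] yaw -97.4 w 63.0 gf 0.0 F [-1.1  0.  -0.6] M [-0.03  0.21  0.01] q [-0.12  0.37  1.55  0.    1.23  1.58]
[3.65, 1.75, 0.077, -0.0, 0.003, 0.001]
[3.658, 1.75, 3.052, -0.0, 0.003, 0.001]
top bay1 290 [532.5 -91.7] 0.0727
top bay3 49 [539.6  53.6] 0.0727
handle 284 [ 0.6735 -0.0398  0.1927]
scene bay1 164 [ 539.4 -100.3] 0.0699
scene bay3 24 [536.3  44.9] 0.0717
handle 302 [ 0.6529 -0.0372  0.2175]
```

Request:
move_arm --commands '[[[1.2,0.6,0,0,0,0],[2.5,1.2,0,0,0,0],[3.65,1.75,0.05,0,0,0],[3.65,1.75,0.05,0,0,0],[3.65,1.75,1,0,0,0],[3.65,1.75,2,0,0,0],[3.65,1.75,2.7,0,0,0],[3.65,1.75,3.04,0,0,0],[3.65,1.75,3.04,0,0,0]]]'

```text
time: 53.2
position: [0.6865, -0.0403, 0.3356]
tool_rot: [0.998, -0.064, -0.004, -0.001]
ft_force: [0.6, 0.1, 0.2]
grip_width: 0.0627
grip_force: 0.0
```

```bash
python3 go.py 687.2 -40.7 173 -97.4; python3 - <<'E'
from rig import *
from h import *
for n in("top","scene"):
    c=camera(n);np.savez("p_"+n+".npz",**c);W,H,S,V=masks(c);X,Y,Z=W[...,0],W[...,1],W[...,2]
    for nm,x,y in(("bay1",.532,-.091),("bay3",.550,.048)):
        m=(np.hypot(X-x,Y-y)<.035)&(S<90)&(Z>.06)&(Z<.085)
        if m.sum()>20:
            p=planepts(c,m,.074);print(n,nm,m.sum(),(p.mean(0)*1000).round(1),Z[m].mean().round(4))
E
```

```text
t 53.2 grasp mm [685.3 -40.  171.6] yaw -97.4 w 62.7 gf 0.0 F [0.6 0.1 0.2] M [-0.08  0.13 -0.  ] q [-0.22  0.69  1.32 -0.    1.14  1.48]
[0.019, 0.009, -0.036, -0.001, 0.007, 0.001]
top bay1 290 [532.5 -91.7] 0.0728
scene bay1 164 [ 539.2 -100.3] 0.0698
```

```bash
python3 - <<'E'
from h import *
a=np.load("p_scene.npz")["pixels"][170:290,270:400];b=np.load("p_top.npz")["pixels"][170:290,210:340]
f=lambda x:cv2.resize(np.clip(x.astype(float)*1.8,0,255).astype(np.uint8),(400,369),interpolation=cv2.INTER_CUBIC)
cv2.imwrite("pics/n.png",np.hstack([f(a),f(b)]))
E
```

```text
(no output)
```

View pics/n.png

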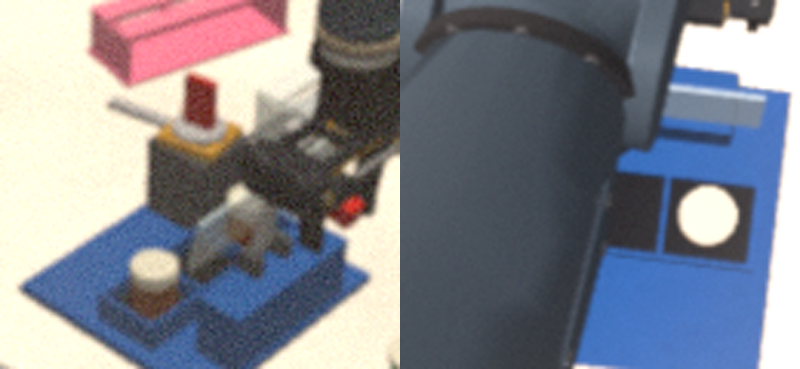

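Bay 1's jar stands upright, with its lid at (153,265) in the left crop. Bay 3's jar shows upright through the plate at (237,215), and the key is seated in the lock. Now I'll close the lever.

Request:
move_arm --commands '[[[0.03,0.01,-0.03,0,0,0],[0.03,0.01,-0.03,0,0,0],[0.03,0.01,-0.03,0,0,0],[0.03,0.01,-0.03,0,0,0],[0.03,0.01,-0.03,0,0,0],[0.03,0.01,-0.03,0,0,0]]]' --claw 1 --squeeze 25

```text
time: 54.05
position: [0.6884, -0.0409, 0.3385]
tool_rot: [0.998, -0.064, -0.002, -0.001]
ft_force: [-0.4, 2.1, -0.2]
grip_width: 0.0215
grip_force: 25.0
```

```bash
python3 go.py; python3 - <<'E'
import numpy as np
r=118.5;a0=46.2
P=lambda a:np.array([r*np.cos(np.radians(a)),-r*np.sin(np.radians(a))])/40
for s,e in((0,55),(55,104)):
    print([[round(v,2) for v in (P(a0+a)-P(a0+s))] for a in np.linspace(s,e,12)[1:]])
E
```

```text
t 54.05 grasp mm [687.8 -40.7 174.5] yaw -97.4 w 21.5 gf 25.0 F [-0.4  2.1 -0.2] M [0.2  0.16 0.03] q [-0.22  0.69  1.31  0.    1.14  1.48]
[[np.float64(-0.19), np.float64(-0.17)], [np.float64(-0.4), np.float64(-0.32)], [np.float64(-0.62), np.float64(-0.46)], [np.float64(-0.85), np.float64(-0.57)], [np.float64(-1.1), np.float64(-0.67)], [np.float64(-1.34), np.float64(-0.74)], [np.float64(-1.6), np.float64(-0.79)], [np.float64(-1.85), np.float64(-0.82)], [np.float64(-2.11), np.float64(-0.82)], [np.float64(-2.37), np.float64(-0.81)], [np.float64(-2.63), np.float64(-0.77)]]
[[np.float64(-0.22), np.float64(0.05)], [np.float64(-0.44), np.float64(0.12)], [np.float64(-0.66), np.float64(0.21)], [np.float64(-0.86), np.float64(0.32)], [np.float64(-1.06), np.float64(0.43)], [np.float64(-1.25), np.float64(0.57)], [np.float64(-1.42), np.float64(0.72)], [np.float64(-1.59), np.float64(0.88)], [np.float64(-1.74), np.float64(1.05)], [np.float64(-1.87), np.float64(1.24)], [np.float64(-2.0), np.float64(1.43)]]
```

Request:
move_arm --commands '[[[-0.19,0,-0.17,0,0,0],[-0.4,0,-0.32,0,0,0],[-0.62,0,-0.46,0,0,0],[-0.85,0,-0.57,0,0,0],[-1.1,0,-0.67,0,0,0],[-1.34,0,-0.74,0,0,0],[-1.6,0,-0.79,0,0,0],[-1.85,0,-0.82,0,0,0],[-2.11,0,-0.82,0,0,0],[-2.37,0,-0.81,0,0,0],[-2.63,0,-0.77,0,0,0]]]'

```text
time: 55.42
position: [0.5843, -0.0278, 0.3703]
tool_rot: [0.998, -0.064, 0.0, -0.0]
ft_force: [4.6, 3.5, -5.8]
grip_width: 0.022
grip_force: 25.0
```

```bash
python3 go.py
```

```text
t 55.42 grasp mm [584.4 -27.8 206.3] yaw -97.4 w 22.0 gf 25.0 F [ 4.6  3.5 -5.8] M [ 0.43 -1.   -0.03] q [-0.24  0.52  1.57  0.    1.05  1.46]
```

Request:
move_arm --commands '[[[-0.22,0,0.05,0,0,0],[-0.44,0,0.12,0,0,0],[-0.66,0,0.21,0,0,0],[-0.86,0,0.32,0,0,0],[-1.06,0,0.43,0,0,0],[-1.25,0,0.57,0,0,0],[-1.42,0,0.72,0,0,0],[-1.59,0,0.88,0,0,0],[-1.74,0,1.05,0,0,0],[-1.87,0,1.24,0,0,0],[-1.87,0,1.24,0,0,0]]]'

```text
time: 56.8
position: [0.509, -0.0182, 0.3191]
tool_rot: [0.998, -0.064, -0.003, -0.0]
ft_force: [1.9, 1.1, -2.4]
grip_width: 0.0217
grip_force: 25.0
```

```bash
python3 go.py
```

```text
t 56.8 grasp mm [507.9 -18.1 155.1] yaw -97.4 w 21.7 gf 25.0 F [ 1.9  1.1 -2.4] M [ 0.04 -0.23  0.08] q [-0.26  0.5   1.8  -0.    0.84  1.44]
```

Request:
move_arm --commands '[[[-0.06,0,0.1,0,0,0],[-0.12,0,0.2,0,0,0],[-0.17,0,0.29,0,0,0],[-0.17,0,0.29,0,0,0]]]'

```text
time: 57.3
position: [0.504, -0.0175, 0.3121]
tool_rot: [0.998, -0.064, 0.001, 0.0]
ft_force: [-2.0, 1.3, 25.7]
grip_width: 0.0219
grip_force: 25.0
```

```bash
python3 go.py
```

```text
t 57.3 grasp mm [504.3 -17.7 148.1] yaw -97.4 w 21.9 gf 25.0 F [-2.   1.3 25.7] M [0.26 0.62 0.1 ] q [-0.26  0.51  1.82 -0.    0.81  1.44]
```

Request:
move_arm --commands '[[[-0.03,0,0.06,0,0,0],[-0.05,0,0.1,0,0,0],[-0.05,0,0.1,0,0,0]]]'

```text
time: 57.68
position: [0.5031, -0.0174, 0.3097]
tool_rot: [0.998, -0.064, 0.004, 0.001]
ft_force: [-2.4, 1.7, 35.3]
grip_width: 0.0215
grip_force: 25.0
```

```bash
python3 go.py
```

```text
t 57.67 grasp mm [504.2 -17.7 145.7] yaw -97.4 w 21.5 gf 25.0 F [-2.4  1.7 35.3] M [0.52 0.43 0.1 ] q [-0.26  0.51  1.83  0.    0.8   1.44]
```

Request:
move_arm --commands '[[[0.02,0,-0.12,0,0,0],[0.02,0,-0.12,0,0,0]]]' --claw -0.3

```text
time: 57.92
position: [0.5013, -0.0171, 0.3093]
tool_rot: [0.998, -0.064, -0.002, -0.0]
ft_force: [-0.7, 0.1, 0.2]
grip_width: 0.0343
grip_force: 0.0
```

Request:
move_arm --commands '[[[0,0,0,0,0,0],[0,0,0,0,0,0],[0,0,-0.8,0,0,0],[0,0,-1.8,0,0,0],[-0.5,-1,-2.2,0,0,0],[-1,-2.4,-2.2,0,0,0],[-1,-2.4,-2.2,0,0,0]]]'

```text
time: 58.8
position: [0.473, 0.0862, 0.3974]
tool_rot: [0.998, -0.062, -0.003, -0.0]
ft_force: [-0.3, 0.2, 0.1]
grip_width: 0.0565
grip_force: 0.0
```

```bash
cat > lev.py <<'E'
from rig import *
from h import *
def f(c,n):
    W,H,S,V=masks(c);X,Y,Z=W[...,0],W[...,1],W[...,2]
    r=((H<9)|(H>172))&(S>110)&(Z>.1)&(abs(X-.505)<.04)&(abs(Y+.02)<.035);t=r&(Z>np.percentile(Z[r],97)-.012)
    print(n,"handle top",planepts(c,t,.170).mean(0).round(4),np.percentile(Z[r],97).round(4),r.sum())
    for nm,x,y in(("plate1",.53,-.09),("plate2",.54,-.04)):
        m=(np.hypot(X-x,Y-y)<.02)&(Z>.03);print(nm,np.median(Z[m]).round(4),m.sum(),end=" ")
    print()
f(dict(np.load("top0.npz")),"t0");f(dict(np.load("scene0.npz")),"s0")
for n in("top","scene"): f(camera(n),n)
E
python3 lev.py; python3 go.py; python3 tongue.py
```

```text
t0 handle top [ 0.5018 -0.0188] 0.1718 111
plate1 0.0829 242 plate2 0.0839 249 
s0 handle top [ 0.5097 -0.0284] 0.1688 195
plate1 0.0813 95 plate2 0.0819 121 
top handle top [ 0.5019 -0.0187] 0.1721 109
plate1 0.0833 243 plate2 0.084 251 
scene handle top [ 0.5064 -0.0248] 0.1698 196
plate1 0.0812 110 plate2 0.0823 128 
t 58.9 grasp mm [473.9  83.6 233.3] yaw -97.3 w 56.7 gf 0.0 F [-0.9  0.  -0.7] M [-0.    0.19  0.08] q [-0.06  0.35  1.79 -0.    1.01  1.64]
scene n 52 tongue dir -171.3 core turn rad 1.29
top n 115 tongue dir -89.4 core turn rad -0.14
```

```bash
python3 go.py 473.3 74.8 215 -91 473.3 74.8 138 -91
```

```text
t 59.0 grasp mm [474.6  82.4 233.3] yaw -97.4 w 56.7 gf 0.0 F [ 0.5  0.1 -0.7] M [-0.07  0.2   0.02] q [-0.06  0.35  1.79 -0.    1.01  1.64]
[-0.02, 0.195, 0.458, 0.0, 0.004, -0.112]
[-0.013, 0.194, 2.383, 0.0, 0.004, -0.112]
```

Request:
move_arm --commands '[[[-0.02,0.2,0.4,0,0,-0.112],[-0.02,0.2,0.4,0,0,-0.112],[-0.02,0.2,1.1,0,0,-0.112],[-0.02,0.2,1.8,0,0,-0.112],[-0.02,0.2,2.2,0,0,-0.112],[-0.02,0.2,2.38,0,0,-0.112],[-0.02,0.2,2.38,0,0,-0.112]]]'

```text
time: 59.88
position: [0.473, 0.075, 0.3024]
tool_rot: [1.0, -0.009, -0.002, -0.0]
ft_force: [0.4, -0.3, -0.1]
grip_width: 0.0569
grip_force: 0.0
```

Request:
move_arm --commands '[[[0,0,0,0,0,0],[0,0,0,0,0,0],[0,0,0,0,0,0],[0,0,0,0,0,0],[0,0,0,0,0,0],[0,0,0,0,0,0],[0,0,0,0,0,0]]]' --claw 1 --squeeze 40

```text
time: 60.75
position: [0.4727, 0.0747, 0.3025]
tool_rot: [1.0, -0.007, -0.002, 0.001]
ft_force: [-0.4, -5.4, 1.5]
grip_width: 0.012
grip_force: 40.0
```

```bash
python3 go.py
```

```text
t 60.75 grasp mm [472.1  74.4 138.5] yaw -90.9 w 12.0 gf 40.0 F [-0.4 -5.4  1.5] M [-1.12  0.26  0.1 ] q [-0.08  0.5   1.89 -0.    0.75  1.51]
```

Request:
move_arm --commands '[[[0,0.03,0,0,0,-0.1],[0,0.03,0,0,0,-0.2],[0,0.03,0,0,0,-0.3],[0,0.03,0,0,0,-0.4],[0,0.03,0,0,0,-0.5],[0,0.03,0,0,0,-0.5]]]'

```text
time: 61.5
position: [0.4723, 0.0743, 0.3025]
tool_rot: [0.971, 0.239, -0.002, -0.001]
ft_force: [-0.7, -0.9, 1.7]
grip_width: 0.0116
grip_force: 40.0
```

```bash
python3 go.py; python3 tongue.py
```

```text
t 61.5 grasp mm [471.7  74.4 138.5] yaw -62.4 w 11.6 gf 40.0 F [-0.7 -0.9  1.7] M [-0.29  0.38  0.01] q [-0.08  0.5   1.89  0.    0.75  1.01]
scene n 73 tongue dir -147.8 core turn rad 0.88
top n 153 tongue dir -153.7 core turn rad 0.98
```

Turning smoothly, with the core following.

Request:
move_arm --commands '[[[0,0,0,0,0,-0.1],[0,0,0,0,0,-0.2],[0,0,0,0,0,-0.3],[0,0,0,0,0,-0.4],[0,0,0,0,0,-0.5],[0,0,0,0,0,-0.6],[0,0,0,0,0,-0.6]]]'

```text
time: 62.48
position: [0.4724, 0.0743, 0.3025]
tool_rot: [0.857, 0.515, -0.001, -0.001]
ft_force: [-1.4, -0.1, 3.2]
grip_width: 0.0117
grip_force: 40.0
```

```bash
python3 go.py
```

```text
t 62.48 grasp mm [471.8  74.5 138.5] yaw -28.1 w 11.7 gf 40.0 F [-1.4 -0.1  3.2] M [-0.22  0.37 -0.04] q [-0.08  0.5   1.89  0.    0.75  0.41]
```

Request:
move_arm --commands '[[[0,0,0,0,0,-0.1],[0,0,0,0,0,-0.2],[0,0,0,0,0,-0.3],[0,0,0,0,0,-0.36],[0,0,0,0,0,-0.36]]]'

```text
time: 63.1
position: [0.4724, 0.0743, 0.3026]
tool_rot: [0.752, 0.66, -0.001, -0.002]
ft_force: [-2.3, 1.5, 3.8]
grip_width: 0.0115
grip_force: 40.0
```

```bash
python3 go.py; python3 tongue.py
```

```text
t 63.1 grasp mm [471.8  74.5 138.6] yaw -7.5 w 11.5 gf 40.0 F [-2.3  1.5  3.8] M [-0.19  0.42 -0.02] q [-0.08  0.5   1.89  0.    0.75  0.05]
scene n 95 tongue dir -93.1 core turn rad -0.07
top n 216 tongue dir -96.0 core turn rad -0.03
```

Request:
move_arm --commands '[[[0,0,0,0,0,-0.06],[0,0,0,0,0,-0.1],[0,0,0,0,0,-0.1]]]'

```text
time: 63.58
position: [0.4726, 0.0742, 0.3025]
tool_rot: [0.717, 0.697, -0.001, -0.001]
ft_force: [-2.4, -0.3, 4.0]
grip_width: 0.0114
grip_force: 40.0
```

```bash
python3 go.py
```

```text
t 63.58 grasp mm [472.1  74.3 138.5] yaw -1.7 w 11.4 gf 40.0 F [-2.4 -0.3  4. ] M [-0.3   0.37 -0.05] q [-0.08  0.5   1.89  0.    0.75 -0.05]
```

Request:
move_arm --commands '[[[0,0,0,0,0,-0.04],[0,0,0,0,0,-0.06],[0,0,0,0,0,-0.06]]]'

```text
time: 63.95
position: [0.4726, 0.074, 0.3025]
tool_rot: [0.697, 0.717, -0.001, -0.002]
ft_force: [-3.0, -1.9, 4.2]
grip_width: 0.0118
grip_force: 40.0
```

```bash
python3 go.py; python3 tongue.py
```

```text
t 63.95 grasp mm [472.   74.2 138.5] yaw 1.6 w 11.8 gf 40.0 F [-3.  -1.9  4.2] M [-0.48  0.52 -0.74] q [-0.08  0.5   1.89  0.    0.75 -0.11]
scene n 91 tongue dir -91.5 core turn rad -0.1
top n 207 tongue dir -94.7 core turn rad -0.05
```

Request:
move_arm --commands '[[[0,0,0,0,0,0.06],[0,0,0,0,0,0.11],[0,0,0,0,0,0.11],[0,0,-0.1,0,0,0.11],[0,0,-0.25,0,0,0.11],[0,0,-0.4,0,0,0.11],[0,0,-0.4,0,0,0.11]]]'

```text
time: 64.92
position: [0.4728, 0.0742, 0.319]
tool_rot: [0.734, 0.679, -0.001, -0.001]
ft_force: [-0.3, -0.0, -1.5]
grip_width: 0.0117
grip_force: 40.0
```

```bash
python3 go.py 472 74.3 215 -5
```

```text
t 64.92 grasp mm [472.5  74.3 155. ] yaw -4.4 w 11.7 gf 40.0 F [-0.3 -0.  -1.5] M [-0.08  0.08 -0.03] q [-0.08  0.47  1.88  0.    0.8  -0.  ]
[0.001, -0.023, -1.499, -0.002, -0.0, 0.01]
```

Request:
move_arm --commands '[[[0,0,-0.6,0,0,0],[0,0,-1.2,0,0,0],[0,0,-1.6,0,0,0],[0,0,-1.6,0,0,0]]]'

```text
time: 65.42
position: [0.4731, 0.0742, 0.3834]
tool_rot: [0.734, 0.679, -0.0, -0.0]
ft_force: [-0.2, -0.9, -0.5]
grip_width: 0.0121
grip_force: 40.0
```

```bash
python3 go.py 488.6 263.3 215 -7 488.6 263.3 155 -7; python3 tongue.py; python3 lev.py|tail -4
```

```text
t 65.42 grasp mm [473.   74.2 219.4] yaw -4.4 w 12.1 gf 40.0 F [-0.2 -0.9 -0.5] M [-0.08  0.04 -0.01] q [-0.08  0.36  1.81  0.    0.96 -0.  ]
[4.744, 0.021, 0.112, -0.0, -0.0, 0.045]
[4.744, 0.022, 1.612, -0.0, -0.0, 0.045]
scene n 92 tongue dir -91.6 core turn rad -0.1
top n 216 tongue dir -94.6 core turn rad -0.05
top handle top [ 0.5018 -0.0188] 0.1711 111
plate1 0.0829 249 plate2 0.0839 249 
scene handle top [ 0.5018 -0.0164] 0.169 196
plate1 0.0814 109 plate2 0.0823 126
```

Request:
move_arm --commands '[[[2.4,0.02,0.1,0,0,0.045],[4.74,0.02,0.1,0,0,0.045],[4.74,0.02,0.1,0,0,0.045],[4.74,0.02,0.1,0,0,0.045],[4.74,0.02,0.6,0,0,0.045],[4.74,0.02,1.1,0,0,0.045],[4.74,0.02,1.5,0,0,0.045],[4.74,0.02,1.5,0,0,0.045]]]'

```text
time: 66.62
position: [0.4877, 0.2623, 0.3209]
tool_rot: [0.749, 0.662, -0.003, -0.002]
ft_force: [-0.2, 0.6, 0.1]
grip_width: 0.0117
grip_force: 40.0
```

```bash
python3 go.py 488.6 263.3 140 -7 488.6 263.3 108 -7; python3 - <<'E'
from rig import *
from h import *
c=camera("scene");np.savez("r.npz",**c);W,H,S,V=masks(c);X,Y,Z=W[...,0],W[...,1],W[...,2]
# collars: width midpoint in image u at each key, as check of alignment along rack
for nm,x,y,z0,z1 in(("held",.492,.255,.11,.14),("yellow",.5,.325,.055,.075),("blue",.508,.395,.055,.075)):
    m=(S<70)&(np.hypot(X-x,Y-y)<.035)&(Z>z0)&(Z<z1);print(nm,m.sum(),W[m].mean(0).round(4))
E
```

```text
t 66.62 grasp mm [486.5 262.1 156.9] yaw -7.1 w 11.7 gf 40.0 F [-0.2  0.6  0.1] M [-0.07  0.03  0.  ] q [0.29 0.55 1.69 0.   0.91 0.41]
[0.029, 0.022, 0.421, -0.007, 0.002, -0.001]
[0.03, 0.028, 1.221, -0.007, 0.002, -0.001]
held 107 [0.4911 0.2501 0.1259]
yellow 158 [0.5053 0.3194 0.0615]
blue 138 [0.5139 0.3907 0.0627]
```

Request:
move_arm --commands '[[[0.03,0.03,0.2,0,0,0],[0.03,0.03,0.4,0,0,0],[0.03,0.03,0.5,0,0,0],[0.03,0.03,0.5,0,0,0]]]'

```text
time: 67.18
position: [0.4892, 0.2642, 0.3021]
tool_rot: [0.749, 0.663, -0.001, -0.002]
ft_force: [-0.2, 0.3, -1.5]
grip_width: 0.0122
grip_force: 40.0
```

```bash
python3 go.py 488.6 263.3 112 -7
```

```text
t 67.17 grasp mm [488.6 264.3 138.1] yaw -7.0 w 12.2 gf 40.0 F [-0.2  0.3 -1.5] M [-0.12  0.05 -0.  ] q [0.29 0.58 1.7  0.   0.87 0.41]
[-0.024, -0.01, 0.653, -0.004, 0.0, -0.0]
```

Blade is 9 mm into the slot with no contact force.

Request:
move_arm --commands '[[[-0.02,0,0.2,0,0,0],[-0.02,0,0.4,0,0,0],[-0.02,0,0.6,0,0,0],[-0.02,0,0.75,0,0,0],[-0.02,0,0.75,0,0,0]]]'

```text
time: 67.8
position: [0.489, 0.2634, 0.2718]
tool_rot: [0.749, 0.663, -0.002, -0.002]
ft_force: [0.3, 0.7, -1.3]
grip_width: 0.0114
grip_force: 40.0
```

```bash
python3 go.py
```

```text
t 67.8 grasp mm [488.2 263.4 107.8] yaw -7.0 w 11.4 gf 40.0 F [ 0.3  0.7 -1.3] M [-0.1   0.05  0.04] q [0.29 0.63 1.72 0.   0.8  0.41]
```

Request:
move_arm --commands '[[[0,0,0.08,0,0,0],[0,0,0.16,0,0,0],[0,0,0.16,0,0,0]]]'

```text
time: 68.18
position: [0.4891, 0.2634, 0.2659]
tool_rot: [0.749, 0.662, -0.001, -0.001]
ft_force: [-0.3, -0.5, -1.1]
grip_width: 0.0121
grip_force: 40.0
```

```bash
python3 go.py
```

```text
t 68.17 grasp mm [488.5 263.5 101.9] yaw -7.0 w 12.1 gf 40.0 F [-0.3 -0.5 -1.1] M [-0.08  0.08  0.08] q [0.29 0.64 1.72 0.   0.79 0.41]
```

Request:
move_arm --commands '[[[0,0,0.06,0,0,0],[0,0,0.12,0,0,0],[0,0,0.17,0,0,0],[0,0,0.17,0,0,0]]]'

```text
time: 68.68
position: [0.4891, 0.2634, 0.2591]
tool_rot: [0.749, 0.662, -0.001, -0.001]
ft_force: [-0.2, -0.5, -1.1]
grip_width: 0.0117
grip_force: 40.0
```

```bash
python3 go.py
```

```text
t 68.67 grasp mm [488.5 263.5  95.1] yaw -7.0 w 11.7 gf 40.0 F [-0.2 -0.5 -1.1] M [-0.05  0.1   0.03] q [0.29 0.65 1.73 0.   0.77 0.41]
```

Shoulders are in the slot. One more small drop, then release and lift.

Request:
move_arm --commands '[[[0,0,0.03,0,0,0],[0,0,0.03,0,0,0]]]'

```text
time: 68.92
position: [0.4892, 0.2635, 0.2586]
tool_rot: [0.749, 0.663, -0.001, -0.001]
ft_force: [-1.5, 0.1, 3.6]
grip_width: 0.0119
grip_force: 40.0
```

Request:
move_arm --commands '[[[0,0,0,0,0,0],[0,0,0,0,0,0],[0,0,0,0,0,0],[0,0,0,0,0,0],[0,0,-1,0,0,0],[0,0,-2.2,0,0,0],[0,0,-3.5,0,0,0],[-1,-2,-4,0,0,0],[-1,-3,-4,0,0,0],[-1,-3,-4,0,0,0]]]' --claw -0.1

```text
time: 70.18
position: [0.3608, 0.2375, 0.4184]
tool_rot: [0.749, 0.663, -0.003, -0.002]
ft_force: [0.7, 0.5, 0.3]
grip_width: 0.048
grip_force: 0.0
```

```bash
python3 go.py; python3 tongue.py; python3 lev.py|tail -4; python3 - <<'E'
from h import *
for f in("top0.npz","last_top.npz","scene0.npz","last_scene.npz"):
    c=dict(np.load(f));W,H,S,V=masks(c);X,Y,Z=W[...,0],W[...,1],W[...,2]
    for k,hl,x0,y0 in(("blue",(100,120),.506,.395),("yel",(18,30),.497,.328),("red",(-1,9),.49,.26)):
        m=(H>hl[0])&(H<hl[1])&(S>110)&(np.hypot(X-x0,Y-y0)<.04)&(Z>.075);t=m&(Z>.11)
        print(f,k,m.sum(),(planepts(c,t,.121).mean(0)*1000).round(1),np.percentile(Z[m],[2,98]).round(3))
    m=(np.hypot(X-.488,Y-.262)<.024)&(S<70)&(Z>.05)&(Z<.09)
    print("  red collar z",np.percentile(Z[m],[10,50,90]).round(4))
    for nm,x,y in(("bay1",.532,-.091),("bay3",.550,.048)):
        m=(np.hypot(X-x,Y-y)<.02);print("  ",nm,np.median(Z[m]).round(4),end="")
    print()
    for nm,x,y in(("bowl",.76,.26),("tape",.76,-.24),("spool",.77,.02)):
        m=(np.hypot(X-x,Y-y)<.1)&(Z>.02);print("  ",nm,W[m].mean(0).round(4),end="")
    print()
E
```

```text
t 70.17 grasp mm [359.5 237.4 254.4] yaw -6.9 w 48.0 gf 0.0 F [0.7 0.5 0.3] M [-0.09  0.01 -0.  ] q [0.32 0.25 1.87 0.   1.03 0.44]
scene n 92 tongue dir -91.6 core turn rad -0.1
top n 213 tongue dir -94.7 core turn rad -0.05
top handle top [ 0.5018 -0.0188] 0.1713 111
plate1 0.0831 245 plate2 0.0835 251 
scene handle top [ 0.5097 -0.0285] 0.1688 195
plate1 0.081 110 plate2 0.0827 119 
top0.npz blue 71 [505.6 398.5] [0.095 0.123]
top0.npz yel 104 [496.8 328.4] [0.084 0.123]
top0.npz red 88 [488.7 259.4] [0.091 0.123]
  red collar z [0.0641 0.0664 0.069 ]
   bay1 0.0829   bay3 0.083
   bowl [0.7663 0.277  0.0461]   tape [ 0.74   -0.2597  0.0418]   spool [0.7738 0.0109 0.0618]
last_top.npz blue 80 [505.6 398. ] [0.086 0.123]
last_top.npz yel 105 [496.9 328.9] [0.081 0.123]
last_top.npz red 86 [488.3 258.6] [0.088 0.124]
  red collar z [0.0635 0.0657 0.0692]
   bay1 0.0829   bay3 0.083
   bowl [0.7663 0.277  0.0462]   tape [ 0.7397 -0.2603  0.0414]   spool [0.7738 0.0109 0.062 ]
scene0.npz blue 21 [512.5 388.6] [0.079 0.121]
scene0.npz yel 80 [504.  318.3] [0.077 0.121]
scene0.npz red 69 [494.8 249.6] [0.077 0.121]
  red collar z [0.0598 0.0639 0.0683]
   bay1 0.0784   bay3 0.0803
   bowl [0.7651 0.2694 0.0433]   tape [ 0.7477 -0.2757  0.0493]   spool [ 0.7806 -0.0016  0.0552]
last_scene.npz blue 19 [513.2 386.7] [0.08  0.122]
last_scene.npz yel 81 [503.6 319.5] [0.076 0.12 ]
last_scene.npz red 70 [484.2 264.4] [0.079 0.119]
  red collar z [0.0609 0.0646 0.0703]
   bay1 0.0806   bay3 0.0802
   bowl [0.7649 0.2696 0.0433]   tape [ 0.7479 -0.2759  0.0485]   spool [ 0.7807 -0.0017  0.0554]
```

```bash
python3 -c "
from rig import *
print(hand_in())"
```

```text
the job is handed in; nothing more can be done
None
```

The red key fits the lock. Both jars stand in bays 1 and 3, the lever is shut, the lock is back at locked, all three keys hang in the rack, and the job is handed in, but the first red-key try was not clean: it was not fully home and turned the core to about 0.97 rad under side load, I pushed the tongue back to locked with the key blade before reseating it, and I did not try the blue and yellow keys.

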